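Gauge a sample slide and hold it flush on a sloped reading stage

TASK

Slide the gauge's jaw shut on the sample slide until the slide is firmly nipped between both jaws. Then lift the slide out by its upright fin, tilt it to match the sloped plate of the reading stage, and hold it there squarely over the dark window, flat and flush against the plate with a light steady push. Finish while still gripping the slide and pressing it on the plate (do not let go), and leave the other things on the table where they are.

Things in the scene. Friction and masses are not known exactly. Their poses are not given: they have to be found in the camera images.
- slide_grip (a point): The sample slide: aluminium plate 60 x 60 x 6 mm, 0.1-0.2 kg, with an upright fin on the middle of its back (30 mm along x, 12 mm thick along y, top 60 mm above the plate's underside). This point is the grasp point in the fin, 36 mm above the centre of the underside. z points out of the back, x along the fin. Starts loose on the gauge's bed between the jaws, fin up and roughly along the gauge's x.
- gauge_bed (a point): Point on the gauge's bed top, at the middle of the fixed jaw's gripping face. x points along the bed into the fixed jaw (roughly away from the robot), z up. When nipped, the slide's centre lies 30 mm from here towards -x.
- jaw_tab (a point): Grasp point in the upright thumb tab of the sliding jaw; same axes as the gauge. Tab 26 mm along x, 12 mm thick along y, top 20 mm above this point; 26 mm below it is the top of the jaw block (74 mm wide, 10 mm above the bed). The jaw's gripping face is 36 mm from here along +x. It slides to +x against about 1.5 N of friction, stays where left, can be slid back.
- jaw (a joint): Position of the sliding jaw in m, growing towards the fixed jaw; 0 is fully open (135 mm between the jaws' faces), about 0.075 when shut on the slide.
- window (a point): Centre of the dark round window (24 mm across, level with the face) in the sloped steel plate of the reading stage. Plate 124 mm along the slope x 106 mm, on a grey base, facing up and towards the robot, locked at 11 to 32 degrees, differing each time. z points out of the face, x up the slope. The plate ends 67 mm below and 57 mm above this point. It is rigid.
- gauge: The gauge, fixed to the table: dark steel bed 240 mm long (x), 74 mm wide, top 20 mm above the table, with a fixed steel jaw at its +x end that stands 10 mm above the bed top. Origin on the table, 80 mm behind (-x) gauge_bed.
- tape: Bystander: cardboard tape roll lying flat, 60 mm across, 20 mm high; origin at its underside's centre. Leave alone.
- weight: Bystander: brass paperweight, 44 mm across, 38 mm high; origin at its underside's centre. Leave alone.
- loupe: Bystander: black loupe, 42 mm across, 32 mm high; origin at its underside's centre. Leave alone.
- cutter: Bystander: yellow box cutter lying flat, about 145 x 20 x 16 mm; origin under the middle of its handle. Leave alone.
- folder: Bystander: white folding bone, a flat bar 140 x 22 x 5 mm; origin at its underside's centre. Leave alone.
- scissors: Bystander: scissors lying flat, about 190 x 60 x 10 mm; origin near the pivot. Leave alone.

How it is judged:
By the outcome, as a careful person would: the job done as asked, in the order asked, and still so for the second after the job is handed in, while the arm keeps its last pose, push and grip.
It also fails if it takes over 64 s, if anything falls off the work surface, if the arm or the gripper's body presses on something with over 40 N, if the wrist force passes 120 N, or if a joint passes its speed limit or range.

ROBOT

A 6-joint arm with a two-finger parallel gripper is mounted at the origin on the work surface. World frame = base frame: x ahead of the robot, y to its left, z up, the work surface at z = 0. Lengths are in mm, angles in rad, forces in N, time in s.
With the tool pointing down it reaches from about 250 to 725 mm from the base axis. Payload 4 kg.
Tool frame: the origin (TCP) lies between the finger pads; the fingertips stand 8 mm ahead of it and the grasp point (between the pads) lies 11 mm behind it; x points along the fingers, y is the direction in which the jaws open and shut, and the axes are right-handed (so a half turn about x gives the same grasp; the last joint's range is limited). The gripper opens to 85 mm and grips with 20 to 120 N. Pads are 22 mm wide; open, the fingers measure 114 mm over their backs; the gripper's body (76 mm by 85 mm) begins 54 mm behind the grasp point. The pads swing forward as they close: fully open they stand 13 mm farther back than shut.
Start: joints at [1.184, 0.241, 0.005, 1.335, 0, 1.571], TCP at [188.611, 463.061, 239.306] pointing down, gripper open.
Joint ranges: [-2.72, 2.72], [-1.05, 1.87], [-1.09, 1.28], [-1.99, 2.15], [-1.42, 1.44], [-3.14, 3.14]. Speed limits (rad/s): [2.79, 2.79, 3.14, 3.14, 3.14, 3.14].

INTERFACE

Orientations are given as a 3x3 rotation matrix whose columns are the frame's x, y, z axes.
In Python, from workcell import bot, imaging, finder gives the robot as it stands.
- The arm moves only by the tool drive_tool, never from a script. Its argument "moves" is a list of rows, each an object of numbers: "x", "y", "z": the shift along the tool's x, y, z in mm; "spin": the turn about the tool's x in degrees; "jaw": the opening, from 0 (shut) to 1 (fully open). In form: [{"x": .., "y": .., "z": .., "spin": .., "jaw": ..}, ...]. A call has exactly 10 rows; each row shifts and turns the commanded pose from where the row before left it, along the tool's axes as they then stand; what a row does not reach is not made up. A row lasts 1/8 s, in which the tool goes at most 62.5 mm and 10.7 degrees, less where a joint would pass 70% of its speed; a pose out of reach is approached as far as the arm can. A call is refused whole if a number of a shift passes 62.5 or a number of a turn 10.7, either way. A call with a gripper value outside its range is refused whole. The fingers move at their own pace and stop on an object; "newtons" is the grip in N (left out, the last holds). Time passes only in rows, so rows that do not move let the fingers close, or fill a call up. It gives the time, the measured TCP pose, the force and the opening at its end, in the units of the state.
- bot.get_state(): the state, without advancing time (a new reading comes with each control period).
- imaging.camera(name): name is "side" or "top"; returns a dict with "frame" (400x640x3 uint8, blue, green, red), "fx", "fy", "cx", "cy" (pixels), "position" and "rotation" of the camera in the world. Camera axes: x right, y down, z forward; pixel columns grow to the right and rows downward; lengths in mm; the calibration is good to about 2 mm. A picture is of the moment at which its call begins. There is no depth.
- bot.hand_in(): hands the job in, once; it reports no verdict.
Trained networks look in a picture, given as the dict that the camera call returned (one of the last four; its "shot" number tells which), for a name from the list of things; names that differ only in an ending like _2 or _b are one class to them, and where a whole thing is asked for, a point or a joint stands for the part that bears it (a point fixed in the world has none). Each returns a list of dicts, best first, with "conf" (0 to 1); they miss things now and then, are a little off and sometimes report something else, mostly with a low value. They report only what shows in the picture. A call takes as long as a camera call.
- finder.look_for(picture, label): "rect" ([left, top, right, bottom] in pixels, round what is visible of it).
The state is a dict: "time": time; "q": joint angles; "qvel": joint speeds; "tau": joint torques, N m; "tool_pos": TCP position; "tool_rot": TCP orientation; "contact_force": force on the tool from outside, world axes, zero at the start; "wrist_torque": the same for the moment, N m; "width": finger opening in mm.
Only numpy, scipy, OpenCV 4.12 (cv2) and the standard library are available. Lean on these libraries where they do the work, as an engineer would, in place of code of your own. Each camera call takes 0.05 s, during which the arm holds its last target.

## Working session

There is one attempt and no reset: what is moved stays moved. The work goes in short steps, Python scripts to look and compute and a tool call to move; the robot and the scene stay as the last step left them, time stands still between calls to the robot, and variables do not carry over. Pictures are saved under pics/ and viewed, and the job is handed in when it is done.

Besides the shell and the picture viewer there is one more tool, called after "Call:" as name(argument=value, ...), one argument or row to a line, values as JSON. drive_tool: Moves the arm, as the interface text tells. Its arguments: {"type":"object","properties":{"moves":{"type":"array"},"newtons":{"type":"number"}},"required":["moves"]}

```bash
ls; mkdir -p pics
python3 - <<'E'
from workcell import bot, imaging, finder
import cv2
s=bot.get_state()
for k in s: print(k,s[k])
for n in("side","top"):
    p=imaging.camera(n); cv2.imwrite(f"pics/{n}0.png",p["frame"])
    print(n,p["fx"],p["fy"],p["cx"],p["cy"],p["position"],p["rotation"])
    for l in ["slide_grip","gauge_bed","jaw_tab","window","gauge","jaw"]:
        try: print(l,[(d["conf"],d["rect"]) for d in finder.look_for(p,l)[:2]])
        except Exception as e: print(l,e)
E
```

```text
pics
time 0.0
q [ 1.18400300e+00  2.41406582e-01  3.70595961e-03  1.33518495e+00
 -1.73661169e-06  1.57080947e+00]
qvel [ 0.00030474  0.00022042  0.0012392   0.00031917 -0.00024127 -0.00086933]
tau [ 3.11833537e-04 -3.72317791e+01  2.52408224e+01  1.68437522e-02
 -1.61852910e-06 -7.72960277e-06]
tool_pos [188.3774536  462.48871071 238.40915558]
tool_rot [[-7.86499458e-04  3.77231937e-01  9.26118485e-01]
 [-1.93555766e-03  9.26116462e-01 -3.77232756e-01]
 [-9.99997818e-01 -2.08924909e-03  1.76407092e-06]]
contact_force [ 1.02418112 -0.13053206  1.05756506]
wrist_torque [-0.04080532 -0.01764304 -0.03372599]
width 85.26795825108249
side 439.25495714939086 439.25495714939086 320.8060618254706 191.0245575242341 [313.10491625 651.63845066 834.98884315] [[-0.91231749 -0.3104435   0.26702366]
 [-0.40899453  0.65897209 -0.63125214]
 [ 0.02000698 -0.68511358 -0.72816146]]
slide_grip [(0.88, [279.4, 265.1, 317.2, 302.5])]
gauge_bed [(0.83, [262.3, 259.1, 378.3, 324.8])]
jaw_tab []
window [(0.88, [332.6, 140.1, 391.5, 190.4])]
gauge [(0.89, [259.3, 265.6, 379.8, 320.0])]
jaw [(0.85, [327.6, 272.0, 356.7, 315.3])]
top 452.38813091670283 452.38813091670283 321.77703421058385 198.75571691244642 [ 434.67595534   24.22658509 1390.56856681] [[-1.28834952e-02 -9.93663426e-01  1.11655771e-01]
 [-9.99916738e-01  1.27214289e-02 -2.16382755e-03]
 [ 7.29695352e-04 -1.11674352e-01 -9.93744588e-01]]
slide_grip [(0.9, [246.9, 206.2, 267.4, 225.5])]
gauge_bed [(0.92, [240.9, 192.7, 280.5, 273.0])]
jaw_tab [(0.71, [249.9, 236.8, 276.0, 258.6])]
window [(0.97, [361.2, 186.7, 403.8, 235.6])]
gauge []
jaw [(0.81, [249.9, 234.9, 279.0, 259.1])]
```

Run:
```python
import cv2
a=cv2.imread("pics/side0.png")
cv2.imwrite("pics/s_all.png",a)
cv2.imwrite("pics/s_g.png",cv2.resize(a[250:335,250:390],None,fx=5.5,fy=5.5,interpolation=cv2.INTER_CUBIC))
cv2.imwrite("pics/s_w.png",cv2.resize(a[125:205,310:410],None,fx=7,fy=7,interpolation=cv2.INTER_CUBIC))
b=cv2.imread("pics/top0.png")
cv2.imwrite("pics/t_all.png",b)
cv2.imwrite("pics/t_g.png",cv2.resize(b[185:280,230:290],None,fx=6,fy=6,interpolation=cv2.INTER_CUBIC))
cv2.imwrite("pics/t_w.png",cv2.resize(b[180:245,350:415],None,fx=8,fy=8,interpolation=cv2.INTER_CUBIC))
```

```text
(no output)
```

View pics/s_all.png

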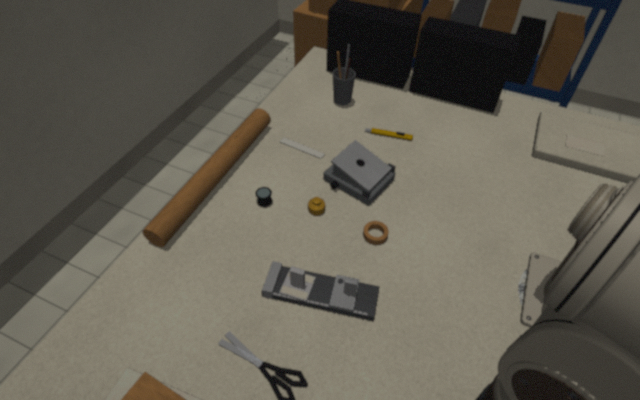

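View pics/s_g.png

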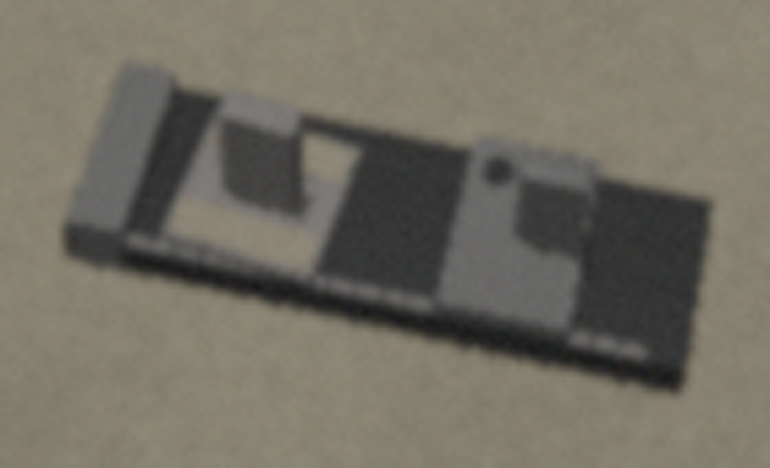

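View pics/s_w.png

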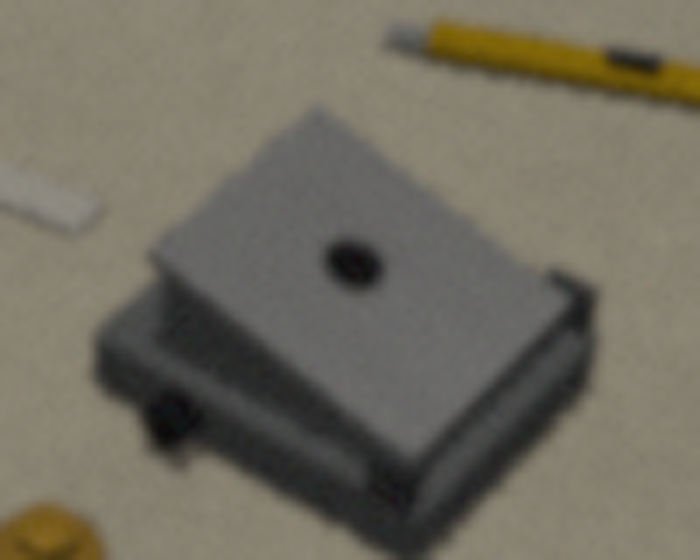

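View pics/t_all.png

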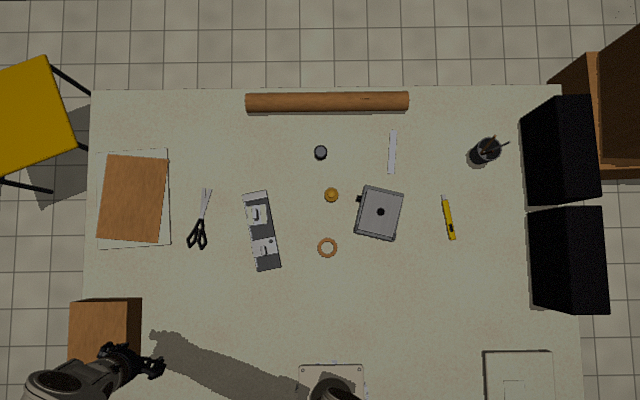

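View pics/t_g.png

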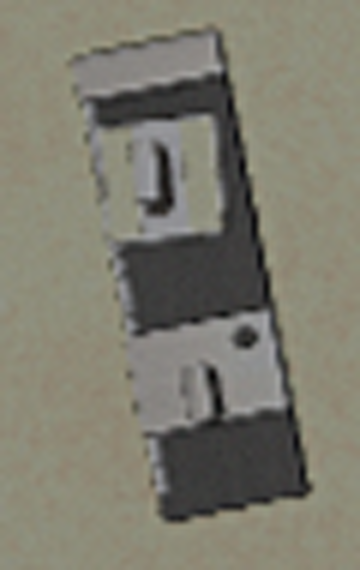

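View pics/t_w.png

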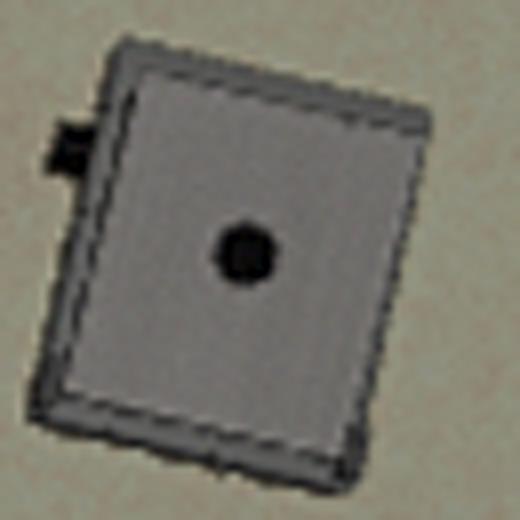

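```bash
cat > fit.py <<'E'
import numpy as np
from scipy.optimize import least_squares
C={'side':(439.25495714939086,320.8060618254706,191.0245575242341,np.array([313.10491625,651.63845066,834.98884315]),np.array([[-0.91231749,-0.3104435,0.26702366],[-0.40899453,0.65897209,-0.63125214],[0.02000698,-0.68511358,-0.72816146]])),
'top':(452.38813091670283,321.77703421058385,198.75571691244642,np.array([434.67595534,24.22658509,1390.56856681]),np.array([[-1.28834952e-02,-9.93663426e-01,1.11655771e-01],[-9.99916738e-01,1.27214289e-02,-2.16382755e-03],[7.29695352e-04,-1.11674352e-01,-9.93744588e-01]]))}
def proj(c,P):
    f,cx,cy,p,R=C[c]; q=(np.asarray(P,float)-p)@R
    return np.stack([cx+f*q[...,0]/q[...,2],cy+f*q[...,1]/q[...,2]],-1)
def unz(pts,ox,oy,s): return (np.array(pts,float)+.5)/s-.5+np.array([ox,oy])
def Rz(a): return np.array([[np.cos(a),-np.sin(a),0],[np.sin(a),np.cos(a),0],[0,0,1]])
def Ry(a): return np.array([[np.cos(a),0,np.sin(a)],[0,1,0],[-np.sin(a),0,np.cos(a)]])
E
cat > f1.py <<'E'
from fit import *
np.set_printoptions(precision=2,suppress=True)
gs=unz([(125,62),(177,75),(65,228),(122,238),(712,200),(683,375)],250,250,5.5)
gt=unz([(70,60),(215,30),(85,98),(222,70),(163,520),(310,490)],230,185,6)
def gp(v):
    x,y,a,t,b=v
    # side order, top order in gauge_bed coords (z rel table)
    S=[(t,-37,30),(0,-37,30),(t,37,30),(0,37,30),(-b,-37,20),(-b,37,20)]
    T=[(t,37,30),(t,-37,30),(0,37,30),(0,-37,30),(-b,37,20),(-b,-37,20)]
    M=lambda L:np.array(L,float)@Rz(a).T+[x,y,0]
    return M(S),M(T)
def resid(v,bias=True):
    S,T=gp(v[:5]); return np.concatenate([(proj('side',S)-gs-v[5:7]).ravel(),(proj('top',T)-gt-v[7:9]).ravel(),v[5:9]/1.0])
r=least_squares(resid,[450,190,0.2,22,218,0,0,0,0],x_scale=[10,10,.1,10,10,1,1,1,1],loss='soft_l1')
print('gauge',r.x,'yaw deg',np.degrees(r.x[2])); print(r.fun.reshape(-1,2))
g=r.x
def plane(c,uv,z):
    f,cx,cy,p,R=C[c]; b=g[5:7] if c=='side' else g[7:9]
    uv=np.asarray(uv)+b
    d=np.stack([(uv[:,0]-cx)/f,(uv[:,1]-cy)/f,np.ones(len(uv))],-1)@R.T
    P=p+d*((np.asarray(z)-p[2])/d[:,2])[:,None]
    return (P-[g[0],g[1],0])@Rz(g[2])
print('slide corners top',plane('top',unz([(97,130),(217,113),(225,235),(115,243)],230,185,6),np.full(4,26.)))
print('slide corners side',plane('side',unz([(172,240),(222,100),(362,150),(318,278)],250,250,5.5),np.full(4,26.)))
print('jaw front top/side',plane('top',unz([(133,333),(270,305)],230,185,6),np.full(2,30.)),plane('side',unz([(470,140),(440,300)],250,250,5.5),np.full(2,30.)))
print('fin top: top',plane('top',unz([(145,135),(155,215)],230,185,6),np.full(2,80.)))
print('fin top side',plane('side',unz([(240,92),(300,108),(222,115),(300,130)],250,250,5.5),np.full(4,80.)))
print('tab top side',plane('side',unz([(520,150),(597,160),(515,175),(597,195)],250,250,5.5),np.full(4,76.)))
ps=unz([(152,258),(318,108),(572,298),(405,465),(354,264)],310,125,7)
pt=unz([(138,70),(420,135),(345,455),(65,390),(246,253)],350,180,8)
L=np.array([(57,53,0),(57,-53,0),(-67,-53,0),(-67,53,0),(0,0,0)],float)
def rp(v):
    P=L@(Rz(v[3])@Ry(-v[4])).T+v[:3]
    return np.concatenate([(proj('side',P)-ps-v[5:7]).ravel(),(proj('top',P)-pt-v[7:9]).ravel(),v[5:9]])
r=least_squares(rp,[500,-90,60,-.2,.35,0,0,0,0],x_scale=[10,10,10,.1,.1,1,1,1,1],loss='soft_l1')
print('window',r.x,np.degrees(r.x[3:5])); print(r.fun.reshape(-1,2))
E
python3 f1.py
```

```text
gauge [589.7  223.59   0.2   21.45 214.09  -0.06   0.05   0.01   0.07] yaw deg 11.176118624296494
[[-0.05  0.54]
 [-0.04  0.15]
 [ 0.18 -0.5 ]
 [-0.24 -0.15]
 [-0.09  0.24]
 [ 0.18 -0.21]
 [ 0.31 -0.13]
 [ 0.12 -0.13]
 [-0.87  0.42]
 [ 0.32  0.08]
 [ 0.11  0.01]
 [-0.16 -0.14]
 [-0.06  0.05]
 [ 0.01  0.07]]
slide corners top [[-15.92  31.91  26.  ]
 [-19.96 -29.03  26.  ]
 [-81.28 -21.08  26.  ]
 [-73.82  33.78  26.  ]]
slide corners side [[-18.16  31.43  26.  ]
 [-19.56 -32.88  26.  ]
 [-78.51 -23.71  26.  ]
 [-75.45  33.93  26.  ]]
jaw front top/side [[-120.14   32.89   30.  ]
 [-120.58  -36.74   30.  ]] [[-118.72  -35.55   30.  ]
 [-121.89   34.28   30.  ]]
fin top: top [[-30.04   1.78  80.  ]
 [-69.15   4.43  80.  ]]
fin top side [[-36.33  -4.    80.  ]
 [-59.56  -2.53  80.  ]
 [-32.59   7.16  80.  ]
 [-61.92   6.61  80.  ]]
tab top side [[-141.31   -6.62   76.  ]
 [-169.37   -9.12   76.  ]
 [-141.53    4.12   76.  ]
 [-171.82    5.27   76.  ]]
window [ 545.65 -151.01   61.8    -0.24    0.25   -0.11    0.17    0.18   -0.  ] [-13.64  14.43]
[[-0.58 -0.64]
 [-0.47 -0.23]
 [ 0.14  0.59]
 [ 1.57 -0.24]
 [-0.16  0.86]
 [ 0.31 -0.1 ]
 [ 0.46 -0.21]
 [-0.28  0.22]
 [-0.19  0.35]
 [-0.08 -0.25]
 [-0.11  0.17]
 [ 0.18 -0.  ]]
```

Call:
drive_tool(
  moves=[
    {"spin": -8.3,"jaw": 1},
    {"spin": -8.3},
    {"spin": -8.4},
    {"spin": -8.3},
    {"x": 10,"y": -30,"z": 20},
    {"x": 20,"y": -40,"z": 25},
    {"x": 20,"y": -40,"z": 25},
    {"x": 20,"y": -40,"z": 25},
    {"x": 10,"y": -40,"z": 25},
    {"x": 0,"y": -40,"z": 25},
  ],
  newtons=30,
)

```text
validation failed for argument at $.mo...
```

Call:
drive_tool(
  moves=[
    {"x": 0,"y": 0,"z": 0,"spin": -8.3,"jaw": 1},
    {"x": 0,"y": 0,"z": 0,"spin": -8.3,"jaw": 1},
    {"x": 0,"y": 0,"z": 0,"spin": -8.4,"jaw": 1},
    {"x": 0,"y": 0,"z": 0,"spin": -8.3,"jaw": 1},
    {"x": 10,"y": -30,"z": 20,"spin": 0,"jaw": 1},
    {"x": 20,"y": -40,"z": 25,"spin": 0,"jaw": 1},
    {"x": 20,"y": -40,"z": 25,"spin": 0,"jaw": 1},
    {"x": 20,"y": -40,"z": 25,"spin": 0,"jaw": 1},
    {"x": 10,"y": -40,"z": 25,"spin": 0,"jaw": 1},
    {"x": 0,"y": -40,"z": 25,"spin": 0,"jaw": 1},
  ],
  newtons=30,
)

```text
time: 1.95
tool_pos: [375.7, 263.8, 158.5]
tool_rot: [[-0.001, -0.193, 0.981], [-0.001, 0.981, 0.193], [-1.0, -0.001, -0.001]]
contact_force: [0.9, 1.6, -0.1]
width: 85.3
```

Call:
drive_tool(
  moves=[
    {"x": 0,"y": -20,"z": 11,"spin": 0,"jaw": 1},
    {"x": 10,"y": -20,"z": 11,"spin": 0,"jaw": 1},
    {"x": 10,"y": -20,"z": 12,"spin": 0,"jaw": 1},
    {"x": 10,"y": -21,"z": 12,"spin": 0,"jaw": 1},
    {"x": 10,"y": 0,"z": 0,"spin": 0,"jaw": 1},
    {"x": 0,"y": 0,"z": 0,"spin": 0,"jaw": 1},
    {"x": 0,"y": 0,"z": 0,"spin": 0,"jaw": 1},
    {"x": 0,"y": 0,"z": 0,"spin": 0,"jaw": 1},
    {"x": 0,"y": 0,"z": 0,"spin": 0,"jaw": 1},
    {"x": 0,"y": 0,"z": 0,"spin": 0,"jaw": 1},
  ],
)

```text
time: 3.2
tool_pos: [436.1, 195.0, 119.5]
tool_rot: [[0.0, -0.194, 0.981], [0.0, 0.981, 0.194], [-1.0, 0.0, 0.0]]
contact_force: [0.4, 0.2, 0.3]
width: 85.6
```

```bash
cat > snap.py <<'E'
import sys,cv2,numpy as np
from workcell import bot, imaging
from fit import proj
np.set_printoptions(precision=3,suppress=True)
def snap(n,tag,box,s):
    p=imaging.camera(n); x0,y0,x1,y1=box
    cv2.imwrite(f"pics/{tag}.png",cv2.resize(p["frame"][y0:y1,x0:x1],None,fx=s,fy=s,interpolation=cv2.INTER_CUBIC))
s=bot.get_state(); print(s["time"],s["tool_pos"],s["contact_force"],s["wrist_torque"],s["width"],s["q"])
tag=sys.argv[1]; b=[int(v) for v in sys.argv[3].split(',')]
snap(sys.argv[2],tag,b,float(sys.argv[4]))
E
python3 snap.py a1 side 230,200,420,340 4
```

```text
3.2 [436.104 195.046 119.528] [0.429 0.155 0.308] [-0.041  0.018  0.024] 85.58708489096502 [ 0.421  0.287 -0.262  1.021  0.     0.226]
```

View pics/a1.png

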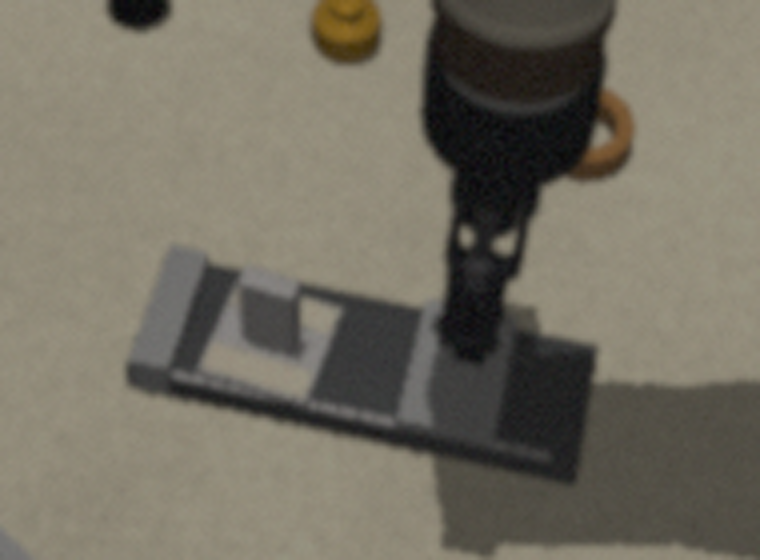

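The side view shows the gripper over the tab, with its fingers around (470,340) in the crop. I'm descending and gripping the tab.

Call:
drive_tool(
  moves=[
    {"x": 10,"y": -1.5,"z": 0,"spin": 0,"jaw": 1},
    {"x": 16,"y": 0,"z": 0,"spin": 0,"jaw": 1},
    {"x": 16,"y": 0,"z": 0,"spin": 0,"jaw": 1},
    {"x": 16,"y": 0,"z": 0,"spin": 0,"jaw": 1},
    {"x": 11,"y": 0,"z": 0,"spin": 0,"jaw": 1},
    {"x": 5,"y": 0,"z": 0,"spin": 0,"jaw": 1},
    {"x": 0,"y": 0,"z": 0,"spin": 0,"jaw": 0.5},
    {"x": 0,"y": 0,"z": 0,"spin": 0,"jaw": 0.3},
    {"x": 0,"y": 0,"z": 0,"spin": 0,"jaw": 0},
    {"x": 0,"y": 0,"z": 0,"spin": 0,"jaw": 0},
  ],
  newtons=25,
)

```text
time: 4.5
tool_pos: [436.7, 193.0, 45.7]
tool_rot: [[0.001, -0.193, 0.981], [-0.001, 0.981, 0.193], [-1.0, -0.001, 0.001]]
contact_force: [2.6, -18.1, 6.6]
width: 12.2
```

Call:
drive_tool(
  moves=[
    {"x": 0,"y": 0,"z": 0,"spin": 0,"jaw": 0},
    {"x": 0,"y": 0,"z": 0,"spin": 0,"jaw": 0},
    {"x": 0,"y": 0,"z": 0,"spin": 0,"jaw": 0},
    {"x": 0,"y": 0,"z": 0,"spin": 0,"jaw": 0},
    {"x": 0,"y": 0,"z": 0,"spin": 0,"jaw": 0},
    {"x": 0,"y": 0,"z": 2,"spin": 0,"jaw": 0},
    {"x": 0,"y": 0,"z": 2,"spin": 0,"jaw": 0},
    {"x": 0,"y": 0,"z": 2,"spin": 0,"jaw": 0},
    {"x": 0,"y": 0,"z": 2,"spin": 0,"jaw": 0},
    {"x": 0,"y": 0,"z": 2,"spin": 0,"jaw": 0},
  ],
)

```text
time: 5.75
tool_pos: [446.3, 194.4, 45.7]
tool_rot: [[0.0, -0.192, 0.981], [-0.002, 0.981, 0.192], [-1.0, -0.002, 0.0]]
contact_force: [-1.0, -5.9, 5.9]
width: 11.4
```

Call:
drive_tool(
  moves=[
    {"x": 0,"y": -0.5,"z": 4,"spin": 0,"jaw": 0},
    {"x": 0,"y": 0,"z": 4,"spin": 0,"jaw": 0},
    {"x": 0,"y": 0,"z": 4,"spin": 0,"jaw": 0},
    {"x": 0,"y": 0,"z": 4,"spin": 0,"jaw": 0},
    {"x": 0,"y": 0,"z": 4,"spin": 0,"jaw": 0},
    {"x": 0,"y": 0,"z": 4,"spin": 0,"jaw": 0},
    {"x": 0,"y": 0,"z": 4,"spin": 0,"jaw": 0},
    {"x": 0,"y": 0,"z": 4,"spin": 0,"jaw": 0},
    {"x": 0,"y": 0,"z": 4,"spin": 0,"jaw": 0},
    {"x": 0,"y": 0,"z": 4,"spin": 0,"jaw": 0},
  ],
)

```text
time: 7.0
tool_pos: [485.4, 202.0, 45.8]
tool_rot: [[-0.0, -0.193, 0.981], [-0.001, 0.981, 0.193], [-1.0, -0.001, -0.0]]
contact_force: [-1.1, -3.7, 6.4]
width: 11.8
```

```bash
python3 snap.py a2 side 230,200,420,340 4
```

```text
7.0 [485.423 201.982  45.773] [-1.15  -3.736  6.391] [-0.77   0.201 -0.127] 11.834138548782777 [ 0.395  0.456 -0.227  0.888 -0.001  0.201]
```

View pics/a2.png

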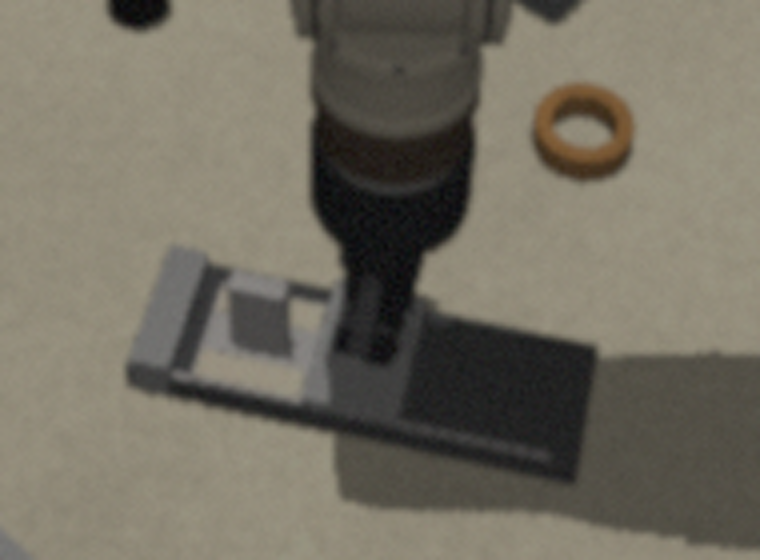

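The jaw has reached the slide. About 10 mm of gap to the fixed jaw remains, between roughly columns 185 and 205 in the crop.

Call:
drive_tool(
  moves=[
    {"x": 0,"y": 0,"z": 1,"spin": 0,"jaw": 0},
    {"x": 0,"y": 0,"z": 1,"spin": 0,"jaw": 0},
    {"x": 0,"y": 0,"z": 1,"spin": 0,"jaw": 0},
    {"x": 0,"y": 0,"z": 1,"spin": 0,"jaw": 0},
    {"x": 0,"y": 0,"z": 1,"spin": 0,"jaw": 0},
    {"x": 0,"y": 0,"z": 1,"spin": 0,"jaw": 0},
    {"x": 0,"y": 0,"z": 1,"spin": 0,"jaw": 0},
    {"x": 0,"y": 0,"z": 1,"spin": 0,"jaw": 0},
    {"x": 0,"y": 0,"z": 1,"spin": 0,"jaw": 0},
    {"x": 0,"y": 0,"z": 0,"spin": 0,"jaw": 0},
  ],
)

```text
time: 8.3
tool_pos: [494.3, 203.7, 45.8]
tool_rot: [[0.0, -0.193, 0.981], [-0.001, 0.981, 0.193], [-1.0, -0.001, -0.0]]
contact_force: [-0.3, -3.9, 6.3]
width: 11.8
```

Call:
drive_tool(
  moves=[
    {"x": 0,"y": 0,"z": 0.5,"spin": 0,"jaw": 0},
    {"x": 0,"y": 0,"z": 0.5,"spin": 0,"jaw": 0},
    {"x": 0,"y": 0,"z": 0,"spin": 0,"jaw": 0},
    {"x": 0,"y": 0,"z": 0.5,"spin": 0,"jaw": 0},
    {"x": 0,"y": 0,"z": 0,"spin": 0,"jaw": 0},
    {"x": 0,"y": 0,"z": 0,"spin": 0,"jaw": 0},
    {"x": 0,"y": 0,"z": 0,"spin": 0,"jaw": 0},
    {"x": 0,"y": 0,"z": 0,"spin": 0,"jaw": 0},
    {"x": 0,"y": 0,"z": 0,"spin": 0,"jaw": 0},
    {"x": 0,"y": 0,"z": 0,"spin": 0,"jaw": 0},
  ],
)

```text
time: 9.55
tool_pos: [495.6, 203.9, 45.7]
tool_rot: [[-0.0, -0.193, 0.981], [-0.001, 0.981, 0.193], [-1.0, -0.001, -0.0]]
contact_force: [-1.6, -4.7, 6.1]
width: 11.8
```

Call:
drive_tool(
  moves=[
    {"x": 0,"y": 0,"z": 0.6,"spin": 0,"jaw": 0},
    {"x": 0,"y": 0,"z": 0.6,"spin": 0,"jaw": 0},
    {"x": 0,"y": 0,"z": 0,"spin": 0,"jaw": 0},
    {"x": 0,"y": 0,"z": 0,"spin": 0,"jaw": 0},
    {"x": 0,"y": 0,"z": 0,"spin": 0,"jaw": 0},
    {"x": 0,"y": 0,"z": 0,"spin": 0,"jaw": 0},
    {"x": 0,"y": 0,"z": 0,"spin": 0,"jaw": 0},
    {"x": 0,"y": 0,"z": 0,"spin": 0,"jaw": 0},
    {"x": 0,"y": 0,"z": 0,"spin": 0,"jaw": 0},
    {"x": 0,"y": 0,"z": 0,"spin": 0,"jaw": 0},
  ],
)

```text
time: 10.8
tool_pos: [496.5, 204.1, 45.8]
tool_rot: [[-0.001, -0.193, 0.981], [-0.001, 0.981, 0.193], [-1.0, -0.001, -0.001]]
contact_force: [-1.8, -4.2, 6.0]
width: 11.9
```

```bash
python3 snap.py a3 side 230,200,420,340 4
```

```text
10.8 [496.51  204.124  45.762] [-1.84  -4.192  5.98 ] [-0.884  0.346 -0.14 ] 11.850248284350423 [ 0.39   0.475 -0.195  0.902 -0.001  0.197]
```

View pics/a3.png

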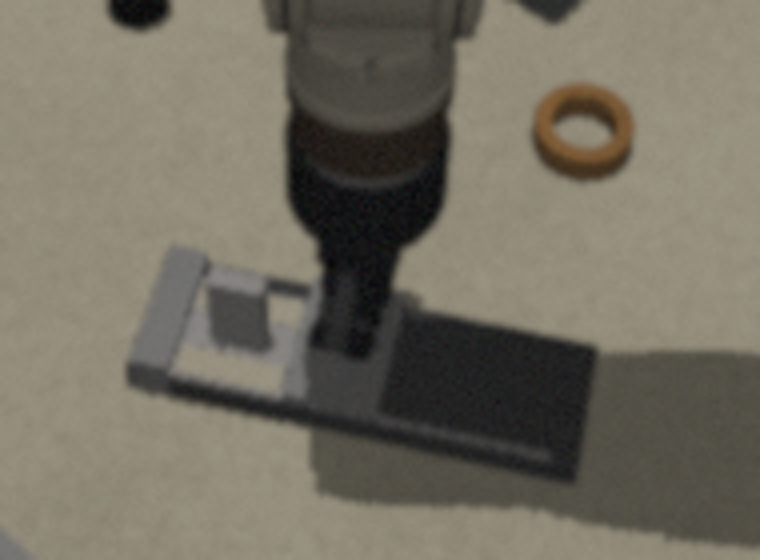

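The gap is nearly gone, and the jaw, slide and fixed jaw now touch. I'll keep pushing until the force rises.

Call:
drive_tool(
  moves=[
    {"x": 0,"y": 0,"z": 0.5,"spin": 0,"jaw": 0},
    {"x": 0,"y": 0,"z": 0.5,"spin": 0,"jaw": 0},
    {"x": 0,"y": 0,"z": 0.5,"spin": 0,"jaw": 0},
    {"x": 0,"y": 0,"z": 0.5,"spin": 0,"jaw": 0},
    {"x": 0,"y": 0,"z": 0,"spin": 0,"jaw": 0},
    {"x": 0,"y": 0,"z": 0,"spin": 0,"jaw": 0},
    {"x": 0,"y": 0,"z": 0,"spin": 0,"jaw": 0},
    {"x": 0,"y": 0,"z": 0,"spin": 0,"jaw": 0},
    {"x": 0,"y": 0,"z": 0,"spin": 0,"jaw": 0},
    {"x": 0,"y": 0,"z": 0,"spin": 0,"jaw": 0},
  ],
)

```text
time: 12.1
tool_pos: [496.5, 204.1, 45.7]
tool_rot: [[-0.004, -0.193, 0.981], [-0.002, 0.981, 0.193], [-1.0, -0.001, -0.005]]
contact_force: [-7.7, -5.5, 11.7]
width: 11.9
```

Call:
drive_tool(
  moves=[
    {"x": 0,"y": 0,"z": 0.5,"spin": 0,"jaw": 0},
    {"x": 0,"y": 0,"z": 0.5,"spin": 0,"jaw": 0},
    {"x": 0,"y": 0,"z": 0,"spin": 0,"jaw": 0},
    {"x": 0,"y": 0,"z": 0,"spin": 0,"jaw": 0},
    {"x": 0,"y": 0,"z": 0,"spin": 0,"jaw": 0},
    {"x": 0,"y": 0,"z": 0,"spin": 0,"jaw": 0},
    {"x": 0,"y": 0,"z": 0,"spin": 0,"jaw": 0},
    {"x": 0,"y": 0,"z": 0,"spin": 0,"jaw": 0},
    {"x": 0,"y": 0,"z": 0,"spin": 0,"jaw": 0},
    {"x": 0,"y": 0,"z": 0,"spin": 0,"jaw": 0},
  ],
)

```text
time: 13.35
tool_pos: [496.5, 204.1, 45.7]
tool_rot: [[-0.006, -0.193, 0.981], [-0.002, 0.981, 0.193], [-1.0, -0.001, -0.006]]
contact_force: [-8.6, -6.7, 13.1]
width: 11.9
```

Call:
drive_tool(
  moves=[
    {"x": 0,"y": 0,"z": 0,"spin": 0,"jaw": 0.5},
    {"x": 0,"y": 0,"z": 0,"spin": 0,"jaw": 0.8},
    {"x": 0,"y": 0,"z": 0,"spin": 0,"jaw": 0.8},
    {"x": 0,"y": 0,"z": 0,"spin": 0,"jaw": 0.8},
    {"x": 0,"y": 0,"z": 0,"spin": 0,"jaw": 0.8},
    {"x": -10,"y": 0,"z": 0,"spin": 0,"jaw": 0.8},
    {"x": -20,"y": 0,"z": 0,"spin": 0,"jaw": 0.8},
    {"x": -20,"y": 0,"z": 0,"spin": 0,"jaw": 0.8},
    {"x": -20,"y": 0,"z": 0,"spin": 0,"jaw": 0.8},
    {"x": -10,"y": 0,"z": 0,"spin": 0,"jaw": 0.8},
  ],
)

```text
time: 14.6
tool_pos: [500.8, 205.7, 127.2]
tool_rot: [[0.003, -0.193, 0.981], [0.001, 0.981, 0.193], [-1.0, 0.001, 0.003]]
contact_force: [-0.1, 0.4, 0.5]
width: 68.2
```

Call:
drive_tool(
  moves=[
    {"x": 0,"y": 0,"z": -20,"spin": 0,"jaw": 0.8},
    {"x": 0,"y": 0,"z": -30,"spin": 0,"jaw": 0.8},
    {"x": 0,"y": 0,"z": -30,"spin": 0,"jaw": 0.8},
    {"x": 0,"y": 0,"z": -20,"spin": 0,"jaw": 0.8},
    {"x": 0,"y": 0,"z": 0,"spin": 0,"jaw": 0.8},
    {"x": 0,"y": 0,"z": 0,"spin": 0,"jaw": 0.8},
    {"x": 0,"y": 0,"z": 0,"spin": 0,"jaw": 0.8},
    {"x": 0,"y": 0,"z": 0,"spin": 0,"jaw": 0.8},
    {"x": 0,"y": 0,"z": 0,"spin": 0,"jaw": 0.8},
    {"x": 0,"y": 0,"z": 0,"spin": 0,"jaw": 0.8},
  ],
)

```text
time: 15.85
tool_pos: [401.9, 186.0, 125.2]
tool_rot: [[-0.0, -0.193, 0.981], [-0.0, 0.981, 0.193], [-1.0, -0.0, -0.0]]
contact_force: [-0.4, 0.2, 0.7]
width: 68.4
```

```bash
python3 snap.py a4s side 250,250,390,335 5.5;python3 snap.py a4t top 230,185,290,280 6
```

```text
15.85 [401.919 186.027 125.21 ] [-0.414  0.218  0.683] [0.    0.067 0.029] 68.44450571186508 [ 0.433  0.218 -0.34   1.014 -0.     0.239]
15.9 [401.865 186.037 125.229] [ 0.245  0.061 -0.091] [-0.083 -0.012  0.002] 68.19091890992138 [ 0.434  0.218 -0.34   1.014  0.     0.239]
```

View pics/a4s.png

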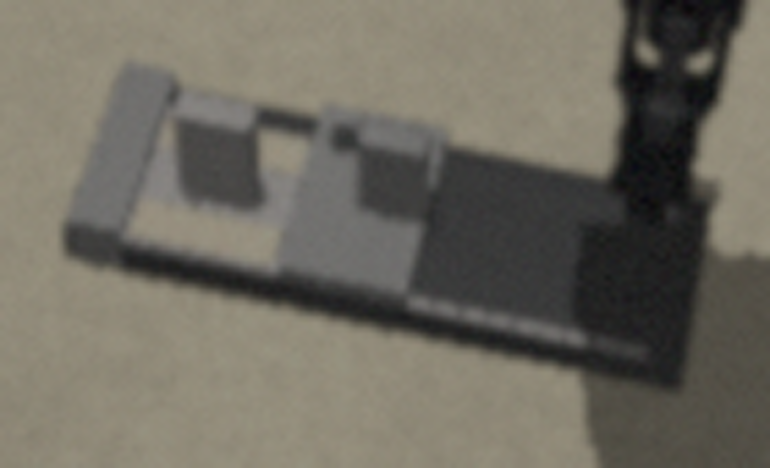

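View pics/a4t.png

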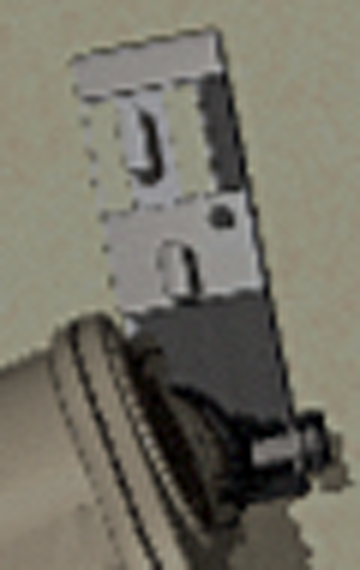

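The slide is nipped square between both jaws, with no gap at either face. Next I'll measure the fin's sideways offset.

```bash
sed '/^print/d' f1.py > f1q.py
cat >> f1q.py <<'E'
print('slide -y edge top',plane('top',unz([(193,85),(214,190)],230,185,6),np.full(2,26.)))
print('fin top, side: ',plane('side',unz([(187,92),(258,103),(178,122),(256,130)],250,250,5.5),np.full(4,80.)))
print('plate y+ edge side',plane('side',unz([(122,237),(278,272)],250,250,5.5),np.full(2,26.)))
print('fin top from top',plane('top',unz([(124,108),(142,103),(135,178),(150,172)],230,185,6),np.full(4,80.)))
print('tab top from top (ref y=0)',plane('top',unz([(158,245),(175,242),(175,297),(190,295)],230,185,6),np.full(4,76.)))
E
python3 f1q.py
python3 - <<'E'
import cv2
a=cv2.imread('pics/a4t.png')[70:320,60:290]
cv2.imwrite('pics/a4z.png',cv2.resize(a,None,fx=2.3,fy=2.3,interpolation=cv2.INTER_CUBIC))
E
```

```text
slide -y edge top [[ -3.49 -19.9   26.  ]
 [-57.9  -20.04  26.  ]]
fin top, side:  [[-17.37   0.63  80.  ]
 [-44.03  -0.96  80.  ]
 [-17.82  13.85  80.  ]
 [-46.35  10.4   80.  ]]
plate y+ edge side [[  0.47  34.64  26.  ]
 [-60.35  35.03  26.  ]]
fin top from top [[-15.01   9.26  80.  ]
 [-14.42   0.24  80.  ]
 [-49.56  10.49  80.  ]
 [-48.2    2.83  80.  ]]
tab top from top (ref y=0) [[ -83.35    6.3    76.  ]
 [ -83.62   -2.03   76.  ]
 [-109.7     3.05   76.  ]
 [-110.25   -4.22   76.  ]]
```

View pics/a4z.png

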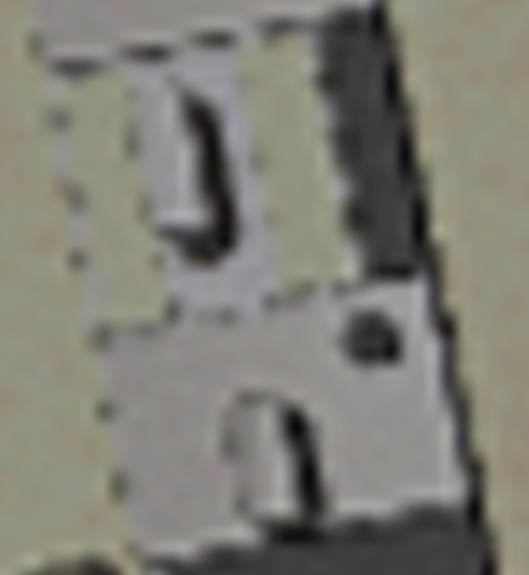

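Call:
drive_tool(
  moves=[
    {"x": 0,"y": 6,"z": 22,"spin": 0,"jaw": 0.8},
    {"x": 0,"y": 0,"z": 35,"spin": 0,"jaw": 0.8},
    {"x": 0,"y": 0,"z": 35,"spin": 0,"jaw": 0.8},
    {"x": 0,"y": 0,"z": 35,"spin": 0,"jaw": 0.8},
    {"x": 0,"y": 0,"z": 25,"spin": 0,"jaw": 0.8},
    {"x": 0,"y": 0,"z": 10,"spin": 0,"jaw": 0.8},
    {"x": 10,"y": 0,"z": 0,"spin": 0,"jaw": 0.8},
    {"x": 10,"y": 0,"z": 0,"spin": 0,"jaw": 0.8},
    {"x": 0,"y": 0,"z": 0,"spin": 0,"jaw": 0.8},
    {"x": 0,"y": 0,"z": 0,"spin": 0,"jaw": 0.8},
  ],
)

```text
time: 17.2
tool_pos: [559.1, 223.2, 105.4]
tool_rot: [[-0.0, -0.193, 0.981], [-0.0, 0.981, 0.193], [-1.0, -0.0, -0.0]]
contact_force: [0.2, -0.5, 0.6]
width: 68.3
```

```bash
python3 snap.py a5s side 230,200,420,340 4
```

```text
17.2 [559.114 223.181 105.373] [ 0.151 -0.461  0.569] [0.016 0.009 0.026] 68.26929956411736 [0.38  0.525 0.069 1.115 0.    0.185]
```

View pics/a5s.png

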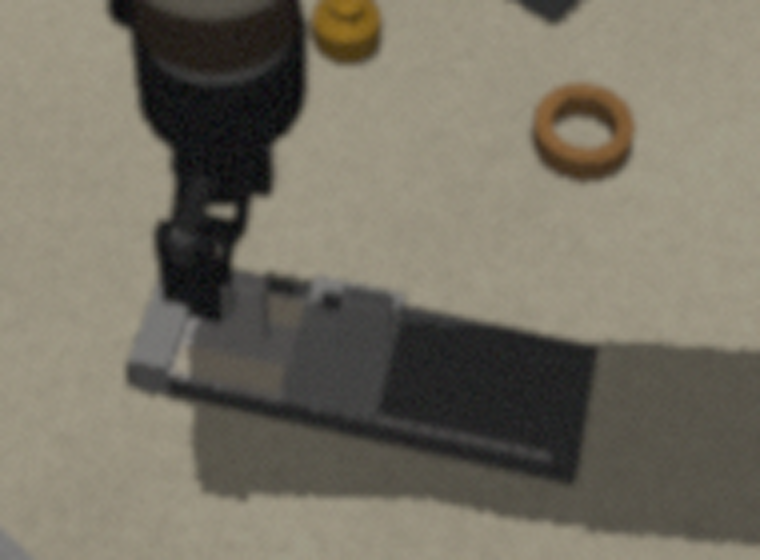

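Call:
drive_tool(
  moves=[
    {"x": 10,"y": 0,"z": 0.8,"spin": 0,"jaw": 0.8},
    {"x": 15,"y": 0,"z": 0,"spin": 0,"jaw": 0.8},
    {"x": 15,"y": 0,"z": 0,"spin": 0,"jaw": 0.8},
    {"x": 12,"y": 0,"z": 0,"spin": 0,"jaw": 0.8},
    {"x": 8,"y": 0,"z": 0,"spin": 0,"jaw": 0.6},
    {"x": 0,"y": 0,"z": 0,"spin": 0,"jaw": 0.4},
    {"x": 0,"y": 0,"z": 0,"spin": 0,"jaw": 0.3},
    {"x": 0,"y": 0,"z": 0,"spin": 0,"jaw": 0.25},
    {"x": 0,"y": 0,"z": 0,"spin": 0,"jaw": 0.22},
    {"x": 0,"y": 0,"z": 0,"spin": 0,"jaw": 0.2},
  ],
  newtons=25,
)

```text
time: 18.5
tool_pos: [560.5, 223.4, 45.6]
tool_rot: [[0.0, -0.193, 0.981], [0.0, 0.981, 0.193], [-1.0, 0.0, 0.0]]
contact_force: [-0.2, 0.9, 0.2]
width: 17.1
```

Call:
drive_tool(
  moves=[
    {"x": 0,"y": 0,"z": 0,"spin": 0,"jaw": 0.18},
    {"x": 0,"y": 0,"z": 0,"spin": 0,"jaw": 0.16},
    {"x": 0,"y": 0,"z": 0,"spin": 0,"jaw": 0.14},
    {"x": 0,"y": 0,"z": 0,"spin": 0,"jaw": 0.1},
    {"x": 0,"y": 0,"z": 0,"spin": 0,"jaw": 0},
    {"x": 0,"y": 0,"z": 0,"spin": 0,"jaw": 0},
    {"x": 0,"y": 0,"z": 0,"spin": 0,"jaw": 0},
    {"x": 0,"y": 0,"z": 0,"spin": 0,"jaw": 0},
    {"x": 0,"y": 0,"z": 0,"spin": 0,"jaw": 0},
    {"x": 0,"y": 0,"z": 0,"spin": 0,"jaw": 0},
  ],
)

```text
time: 19.75
tool_pos: [560.4, 223.5, 45.4]
tool_rot: [[-0.0, -0.193, 0.981], [0.0, 0.981, 0.193], [-1.0, 0.0, -0.0]]
contact_force: [-1.1, 1.8, 2.0]
width: 12.0
```

Call:
drive_tool(
  moves=[
    {"x": -2,"y": 0,"z": 0,"spin": 0,"jaw": 0},
    {"x": -3,"y": 0,"z": 0,"spin": 0,"jaw": 0},
    {"x": -4,"y": 0,"z": 0,"spin": 0,"jaw": 0},
    {"x": -6,"y": 0,"z": 0,"spin": 0,"jaw": 0},
    {"x": -12,"y": 0,"z": 0,"spin": 0,"jaw": 0},
    {"x": -18,"y": 0,"z": 0,"spin": 0,"jaw": 0},
    {"x": -20,"y": 0,"z": 0,"spin": 0,"jaw": 0},
    {"x": -20,"y": 0,"z": 0,"spin": 0,"jaw": 0},
    {"x": -15,"y": 0,"z": 0,"spin": 0,"jaw": 0},
    {"x": 0,"y": 0,"z": 0,"spin": 0,"jaw": 0},
  ],
)

```text
time: 21.0
tool_pos: [561.4, 223.8, 147.2]
tool_rot: [[0.003, -0.193, 0.981], [0.001, 0.981, 0.193], [-1.0, 0.001, 0.003]]
contact_force: [-0.6, 0.7, -1.8]
width: 12.2
```

```bash
python3 snap.py a6s side 230,180,420,320 4
```

```text
21.0 [561.373 223.783 147.221] [-0.626  0.736 -1.788] [-0.036 -0.038 -0.051] 12.151939722238994 [0.379 0.494 0.133 1.206 0.    0.185]
```

View pics/a6s.png

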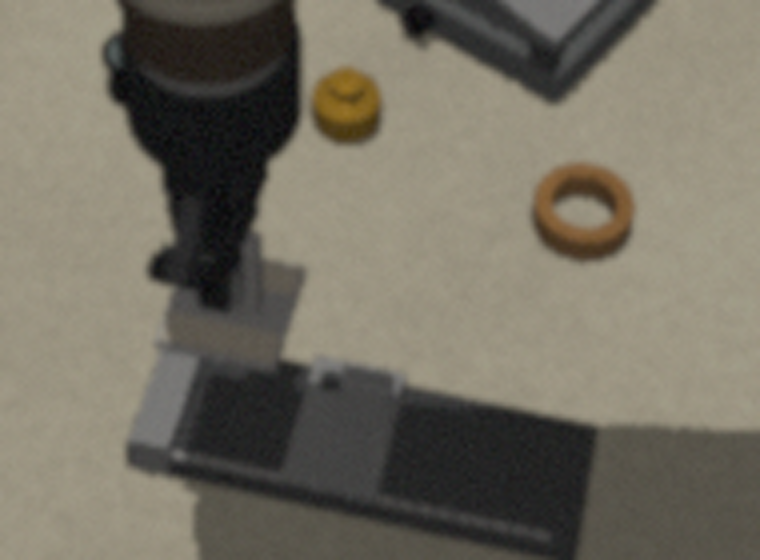

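The slide is lifted and level in the grip. While the view is still clear, I'll check the plate fit with an overlay.

```bash
cat >> f1q.py <<'E'
import cv2
v=r.x
print(v)
P=L@(Rz(v[3])@Ry(-v[4])).T+v[:3]
ims=[]
for c,b,(ox,oy,w) in(('side',v[5:7],(315,128,90)),('top',v[7:9],(345,178,70))):
    im=cv2.imread(f'pics/{c}0.png')[oy:oy+80,ox:ox+w]; s=int(800/w*.5) if 0 else 8 
    z=cv2.resize(im,None,fx=s,fy=s,interpolation=cv2.INTER_CUBIC)
    q=(proj(c,P)-b-[ox,oy]+.5)*s-.5
    cv2.polylines(z,[np.round(q[:4]).astype(int)],True,(0,255,0),1)
    cv2.circle(z,tuple(np.round(q[4]).astype(int)),4,(0,0,255),1)
    cv2.imwrite(f'pics/ov_{c}.png',z)
E
python3 f1q.py | tail -1
```

```text
[ 545.65 -151.01   61.8    -0.24    0.25   -0.11    0.17    0.18   -0.  ]
```

View pics/ov_side.png

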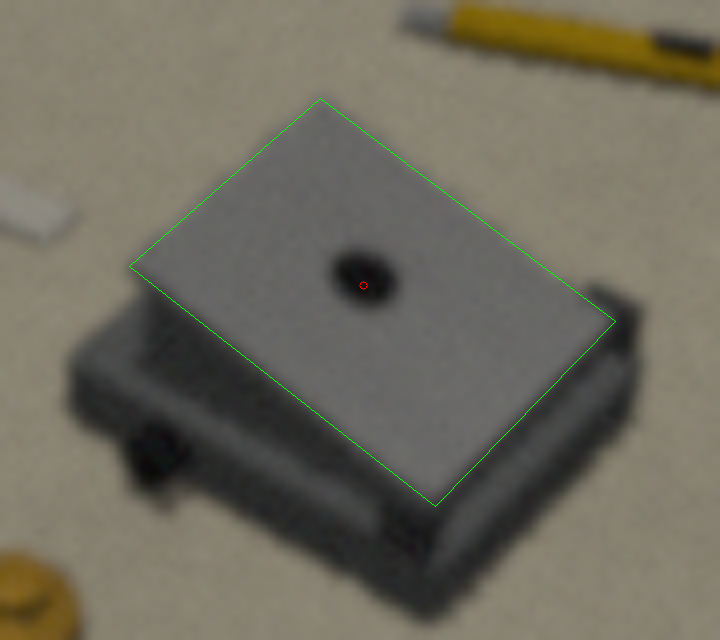

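View pics/ov_top.png

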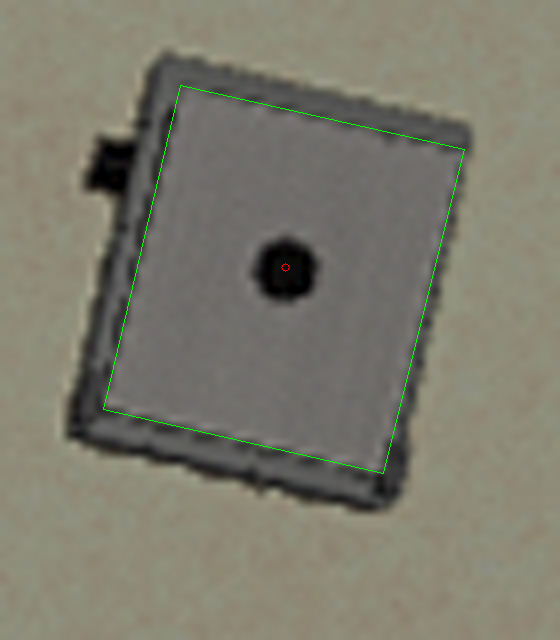

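```bash
cat > f2.py <<'E'
from fit import *
import cv2
from scipy.ndimage import map_coordinates, gaussian_filter
np.set_printoptions(precision=3,suppress=True)
L=np.array([(57,53,0),(57,-53,0),(-67,-53,0),(-67,53,0)],float)
im={c:gaussian_filter(cv2.imread(f'pics/{c}0.png').astype(float).mean(2),0.6) for c in('side','top')}
w={}
for c,(x0,y0,x1,y1) in (('side',(350,153,371,173)),('top',(371,203,391,222))):
    p=cv2.imread(f'pics/{c}0.png').astype(float).mean(2)[y0:y1,x0:x1]; bg=np.median(p); m=np.clip(bg-p-12,0,None)
    yy,xx=np.mgrid[y0:y1,x0:x1]; w[c]=np.array([(m*xx).sum(),(m*yy).sum()])/m.sum()
print(w)
def M(v): return Rz(v[3])@Ry(-v[4])
v=np.array([545.65,-151,61.8,-.238,.252,-.11,.17,.18,0]); ts=np.linspace(.08,.92,25)
def b(v,c): return v[5:7] if c=='side' else v[7:9]
for it in range(8):
    obs=[]
    for c in im:
        for e in range(4):
            A,B=L[e],L[(e+1)%4]
            a,d=proj(c,np.array([A,B])@M(v).T+v[:3])-b(v,c)
            n=np.array([-(d-a)[1],(d-a)[0]]);n/=np.linalg.norm(n)
            # inward sign: toward window
            if n@(w[c]-a)<0:n=-n
            s=np.arange(-2.2,2.21,.1)
            pts=a+ts[:,None]*(d-a)
            q=pts[:,None]+s[None,:,None]*n
            I=map_coordinates(im[c],[q[...,1],q[...,0]],order=3)
            g=np.gradient(I.mean(0),s)   # average along the edge
            gp=I if 0 else np.gradient(I,s,axis=1)
            prof=g; k=np.argmax(np.abs(prof)*np.exp(-s**2/4))
            if it==7: print(c,e,'off',round(s[k],2),'grad',round(prof[k],1), np.round(I.mean(0)[::4]).astype(int))
            obs.append((c,e,n,s[k],a,d))
    def res(u):
        o=[]
        for c,e,n,sk,a0,d0 in obs:
            P=np.array([L[e],L[(e+1)%4]])@M(u).T+u[:3]
            a,d=proj(c,P)-b(u,c)
            for t in(.1,.9): o.append(((a+t*(d-a))-(a0+t*(d0-a0)+sk*n))@n)
        for c in w: o+=list((proj(c,u[:3])-b(u,c)-w[c])*1.5)
        return np.array(o+list(u[5:9]))
    r=least_squares(res,v,x_scale=[10,10,10,.1,.1,1,1,1,1],loss='soft_l1',f_scale=.5)
    v=r.x
print(v,np.degrees(v[3:5])); print(r.fun)
E
python3 f2.py
```

```text
{'side': array([360.06 , 162.389]), 'top': array([380.273, 211.361])}
side 0 off 0.1 grad -9.1 [126 126 125 123 121 117 114 110 107 105 103 102]
side 1 off 0.0 grad -7.2 [123 122 120 118 116 113 110 108 105 104 102 102]
side 2 off 0.2 grad 23.0 [ 58  55  53  55  59  66  75  84  92  98 101 103]
side 3 off -0.2 grad 20.4 [ 48  51  56  63  70  78  86  93  97 100 102 103]
top 0 off 0.2 grad 20.5 [ 84  84  84  82  82  86  93 101 107 110 111 111]
top 1 off 0.3 grad 21.3 [125 116 103  91  85  85  92 100 107 110 109 108]
top 2 off 0.3 grad 29.4 [ 89  88  84  79  76  80  89 101 109 112 111 111]
top 3 off 0.2 grad 32.2 [ 83  85  80  73  69  74  86  98 106 110 111 111]
[ 545.15  -150.387   64.482   -0.234    0.289    0.088    0.158    0.076
   -0.173] [-13.41   16.533]
[-0.142 -0.141 -0.027  0.034 -0.176 -0.175  0.169  0.228 -0.199 -0.199
 -0.307 -0.295 -0.282 -0.282 -0.2   -0.194 -0.137  0.32  -0.027 -0.239
  0.088  0.158  0.076 -0.173]
```

Call:
drive_tool(
  moves=[
    {"x": 0,"y": 0,"z": 0,"spin": 6,"jaw": 0},
    {"x": 0,"y": 0,"z": 0,"spin": 6.5,"jaw": 0},
    {"x": 0,"y": 0,"z": 0,"spin": 6,"jaw": 0},
    {"x": 0,"y": 0,"z": 0,"spin": 6,"jaw": 0},
    {"x": 0,"y": -15,"z": 3,"spin": 0,"jaw": 0},
    {"x": 0,"y": -25,"z": 5,"spin": 0,"jaw": 0},
    {"x": 0,"y": -35,"z": 7,"spin": 0,"jaw": 0},
    {"x": 0,"y": -35,"z": 7,"spin": 0,"jaw": 0},
    {"x": 0,"y": -35,"z": 7,"spin": 0,"jaw": 0},
    {"x": 0,"y": -35,"z": 7,"spin": 0,"jaw": 0},
  ],
)

```text
time: 22.3
tool_pos: [552.9, 37.8, 144.7]
tool_rot: [[-0.001, 0.23, 0.973], [-0.001, 0.973, -0.23], [-1.0, -0.001, -0.001]]
contact_force: [1.0, 0.4, -1.7]
width: 11.3
```

Call:
drive_tool(
  moves=[
    {"x": 0,"y": -35,"z": 7,"spin": 0,"jaw": 0},
    {"x": 0,"y": -35,"z": 7,"spin": 0,"jaw": 0},
    {"x": 0,"y": -35,"z": 7,"spin": 0,"jaw": 0},
    {"x": 0,"y": -35,"z": 7,"spin": 0,"jaw": 0},
    {"x": 0,"y": -28,"z": 5,"spin": 0,"jaw": 0},
    {"x": 0,"y": -14,"z": 3,"spin": 0,"jaw": 0},
    {"x": 0,"y": -5,"z": 1,"spin": 0,"jaw": 0},
    {"x": 0,"y": 0,"z": 0,"spin": 0,"jaw": 0},
    {"x": 0,"y": 0,"z": 0,"spin": 0,"jaw": 0},
    {"x": 0,"y": 0,"z": 0,"spin": 0,"jaw": 0},
  ],
)

```text
time: 23.55
tool_pos: [546.8, -149.7, 145.3]
tool_rot: [[-0.0, 0.23, 0.973], [0.0, 0.973, -0.23], [-1.0, 0.0, -0.0]]
contact_force: [-0.2, -0.0, -1.8]
width: 11.8
```

```bash
python3 snap.py a7s side 290,80,430,210 5; python3 snap.py a7t top 330,160,430,260 5
```

```text
23.55 [ 546.751 -149.693  145.31 ] [-0.212 -0.027 -1.841] [ 0.005 -0.003  0.026] 11.846495561981827 [-0.267  0.427  0.02   1.164  0.    -0.036]
23.6 [ 546.792 -149.796  145.371] [ 0.038 -0.623 -2.028] [-0.084 -0.09   0.008] 12.098979864990246 [-0.267  0.427  0.02   1.164  0.    -0.036]
```

View pics/a7s.png

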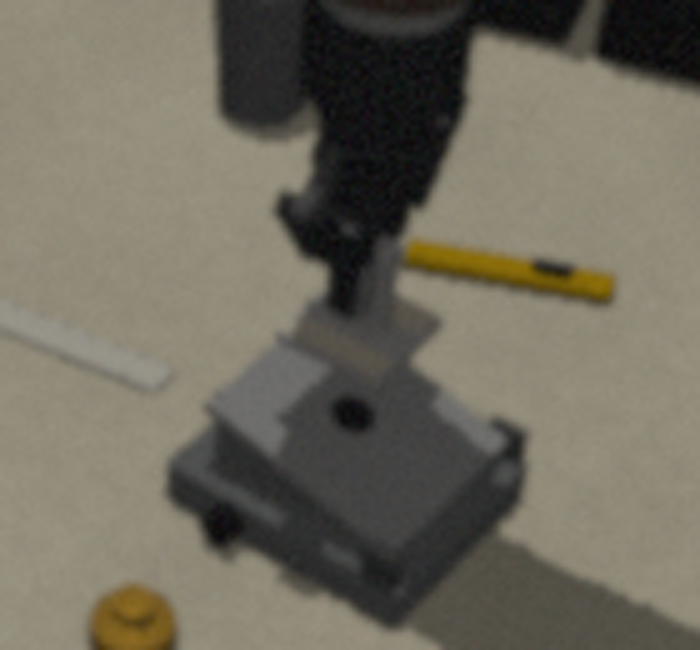

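View pics/a7t.png

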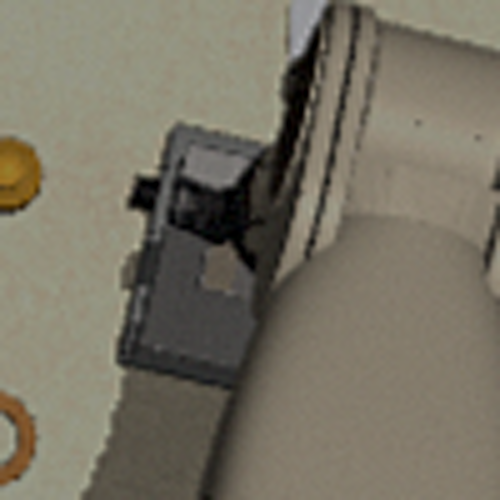

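The slide is above the plate, level and aligned with it. The window is clear at about (352,415) in the crop. I'm descending to just above contact, with the grip at 20 N so the fin can pivot.

Call:
drive_tool(
  moves=[
    {"x": 6,"y": -1,"z": 0,"spin": 0,"jaw": 0},
    {"x": 10,"y": 0,"z": 0,"spin": 0,"jaw": 0},
    {"x": 10,"y": 0,"z": 0,"spin": 0,"jaw": 0},
    {"x": 8,"y": 0,"z": 0,"spin": 0,"jaw": 0},
    {"x": 4,"y": 0,"z": 0,"spin": 0,"jaw": 0},
    {"x": 2,"y": 0,"z": 0,"spin": 0,"jaw": 0},
    {"x": 1,"y": 0,"z": 0,"spin": 0,"jaw": 0},
    {"x": 0.5,"y": 0,"z": 0,"spin": 0,"jaw": 0},
    {"x": 0,"y": 0,"z": 0,"spin": 0,"jaw": 0},
    {"x": 0,"y": 0,"z": 0,"spin": 0,"jaw": 0},
  ],
  newtons=20,
)

```text
time: 24.9
tool_pos: [546.5, -151.6, 104.0]
tool_rot: [[0.0, 0.231, 0.973], [-0.0, 0.973, -0.231], [-1.0, -0.0, 0.0]]
contact_force: [0.7, 1.1, -2.2]
width: 11.6
```

Call:
drive_tool(
  moves=[
    {"x": 0.5,"y": 0,"z": 0,"spin": 0,"jaw": 0},
    {"x": 0.5,"y": 0,"z": 0,"spin": 0,"jaw": 0},
    {"x": 0.5,"y": 0,"z": 0,"spin": 0,"jaw": 0},
    {"x": 0.5,"y": 0,"z": 0,"spin": 0,"jaw": 0},
    {"x": 0.5,"y": 0,"z": 0,"spin": 0,"jaw": 0},
    {"x": 0.5,"y": 0,"z": 0,"spin": 0,"jaw": 0},
    {"x": 0.5,"y": 0,"z": 0,"spin": 0,"jaw": 0},
    {"x": 0.5,"y": 0,"z": 0,"spin": 0,"jaw": 0},
    {"x": 0,"y": 0,"z": 0,"spin": 0,"jaw": 0},
    {"x": 0,"y": 0,"z": 0,"spin": 0,"jaw": 0},
  ],
)

```text
time: 26.15
tool_pos: [546.4, -151.5, 99.8]
tool_rot: [[0.0, 0.231, 0.973], [-0.0, 0.973, -0.231], [-1.0, -0.0, 0.0]]
contact_force: [-0.2, -0.0, -1.6]
width: 11.8
```

```bash
python3 snap.py a8s side 290,80,430,210 5
```

```text
26.15 [ 546.41  -151.539   99.825] [-0.225 -0.013 -1.587] [-0.012 -0.059  0.057] 11.837562384764464 [-0.271  0.466 -0.045  1.059 -0.    -0.037]
```

View pics/a8s.png

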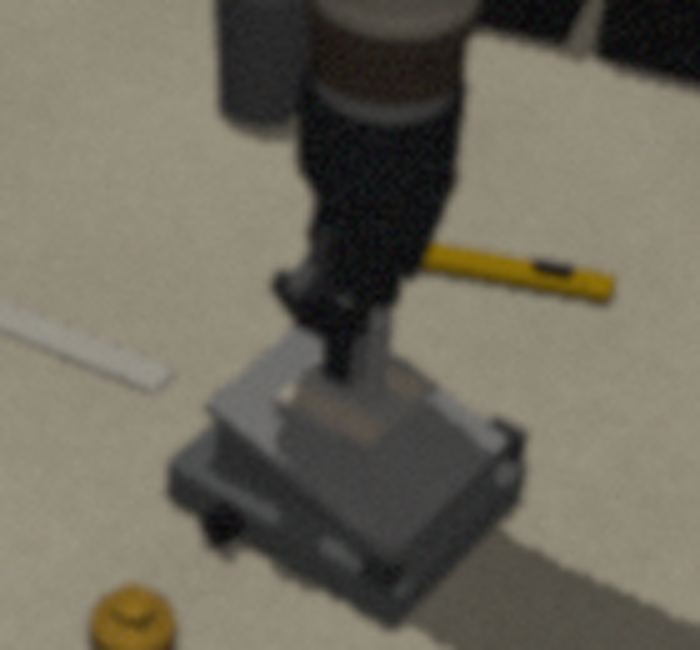

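No contact yet, and it looks about 1 mm away. I'll creep down.

Call:
drive_tool(
  moves=[
    {"x": 0.4,"y": 0.8,"z": 0,"spin": 0,"jaw": 0},
    {"x": 0.4,"y": 0,"z": 0,"spin": 0,"jaw": 0},
    {"x": 0.4,"y": 0,"z": 0,"spin": 0,"jaw": 0},
    {"x": 0.4,"y": 0,"z": 0,"spin": 0,"jaw": 0},
    {"x": 0.4,"y": 0,"z": 0,"spin": 0,"jaw": 0},
    {"x": 0,"y": 0,"z": 0,"spin": 0,"jaw": 0},
    {"x": 0,"y": 0,"z": 0,"spin": 0,"jaw": 0},
    {"x": 0,"y": 0,"z": 0,"spin": 0,"jaw": 0},
    {"x": 0,"y": 0,"z": 0,"spin": 0,"jaw": 0},
    {"x": 0,"y": 0,"z": 0,"spin": 0,"jaw": 0},
  ],
)

```text
time: 27.45
tool_pos: [546.6, -150.8, 97.8]
tool_rot: [[0.0, 0.231, 0.973], [-0.0, 0.973, -0.231], [-1.0, -0.0, 0.0]]
contact_force: [-0.2, -0.8, -1.5]
width: 11.7
```

Call:
drive_tool(
  moves=[
    {"x": 0.4,"y": 0,"z": 0,"spin": 0,"jaw": 0},
    {"x": 0.4,"y": 0,"z": 0,"spin": 0,"jaw": 0},
    {"x": 0.4,"y": 0,"z": 0,"spin": 0,"jaw": 0},
    {"x": 0.4,"y": 0,"z": 0,"spin": 0,"jaw": 0},
    {"x": 0,"y": 0,"z": 0,"spin": 0,"jaw": 0},
    {"x": 0,"y": 0,"z": 0,"spin": 0,"jaw": 0},
    {"x": 0,"y": 0,"z": 0,"spin": 0,"jaw": 0},
    {"x": 0,"y": 0,"z": 0,"spin": 0,"jaw": 0},
    {"x": 0,"y": 0,"z": 0,"spin": 0,"jaw": 0},
    {"x": 0,"y": 0,"z": 0,"spin": 0,"jaw": 0},
  ],
)

```text
time: 28.7
tool_pos: [546.6, -150.8, 96.2]
tool_rot: [[0.0, 0.231, 0.973], [-0.0, 0.973, -0.231], [-1.0, -0.0, 0.0]]
contact_force: [1.0, -0.4, -2.5]
width: 11.8
```

Call:
drive_tool(
  moves=[
    {"x": 0.4,"y": 0,"z": 0,"spin": 0,"jaw": 0},
    {"x": 0.4,"y": 0,"z": 0,"spin": 0,"jaw": 0},
    {"x": 0.4,"y": 0,"z": 0,"spin": 0,"jaw": 0},
    {"x": 0.4,"y": 0,"z": 0,"spin": 0,"jaw": 0},
    {"x": 0.4,"y": 0,"z": 0,"spin": 0,"jaw": 0},
    {"x": 0,"y": 0,"z": 0,"spin": 0,"jaw": 0},
    {"x": 0,"y": 0,"z": 0,"spin": 0,"jaw": 0},
    {"x": 0,"y": 0,"z": 0,"spin": 0,"jaw": 0},
    {"x": 0,"y": 0,"z": 0,"spin": 0,"jaw": 0},
    {"x": 0,"y": 0,"z": 0,"spin": 0,"jaw": 0},
  ],
)

```text
time: 29.95
tool_pos: [546.7, -150.8, 95.5]
tool_rot: [[0.001, 0.231, 0.973], [-0.0, 0.973, -0.231], [-1.0, -0.0, 0.001]]
contact_force: [-3.1, 1.6, 6.8]
width: 11.1
```

```bash
python3 snap.py a9s side 320,120,410,200 8
```

```text
29.95 [ 546.683 -150.769   95.453] [-3.147  1.643  6.804] [0.146 0.559 0.029] 11.061880749633804 [-0.269  0.47  -0.052  1.048 -0.    -0.036]
```

View pics/a9s.png

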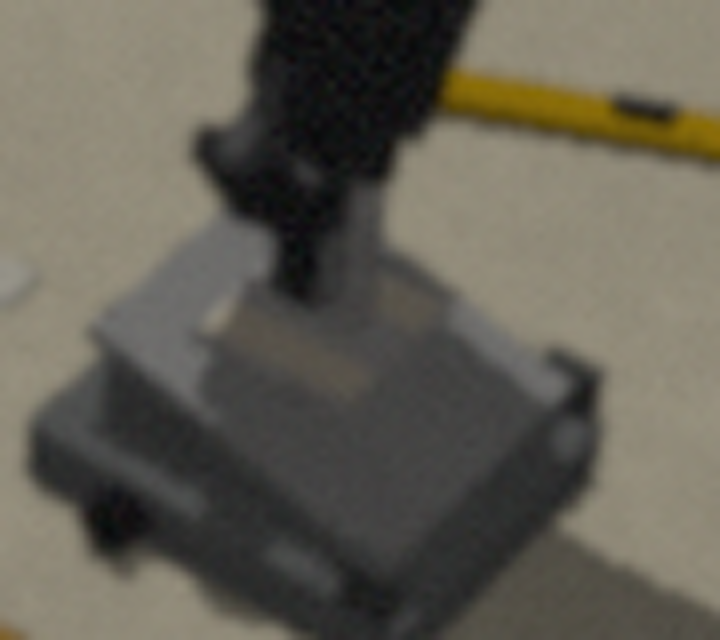

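The uphill edge is touching, with about +8 N. I'll now pivot the slide by moving down and downhill together about the contact edge.

Call:
drive_tool(
  moves=[
    {"x": 0.4,"y": 0,"z": -0.6,"spin": 0,"jaw": 0},
    {"x": 0.5,"y": 0,"z": -0.6,"spin": 0,"jaw": 0},
    {"x": 0.5,"y": 0,"z": -0.6,"spin": 0,"jaw": 0},
    {"x": 0.5,"y": 0,"z": -0.6,"spin": 0,"jaw": 0},
    {"x": 0.5,"y": 0,"z": -0.6,"spin": 0,"jaw": 0},
    {"x": 0.5,"y": 0,"z": -0.6,"spin": 0,"jaw": 0},
    {"x": 0,"y": 0,"z": 0,"spin": 0,"jaw": 0},
    {"x": 0,"y": 0,"z": 0,"spin": 0,"jaw": 0},
    {"x": 0,"y": 0,"z": 0,"spin": 0,"jaw": 0},
    {"x": 0,"y": 0,"z": 0,"spin": 0,"jaw": 0},
  ],
)

```text
time: 31.25
tool_pos: [545.8, -150.6, 94.6]
tool_rot: [[0.007, 0.231, 0.973], [-0.002, 0.973, -0.231], [-1.0, -0.0, 0.007]]
contact_force: [-1.6, 0.9, 12.9]
width: 12.1
```

```bash
python3 snap.py b1s side 320,120,410,200 8
```

```text
31.25 [ 545.821 -150.575   94.6  ] [-1.569  0.861 12.908] [ 0.059 -0.027 -0.018] 12.07963333826356 [-0.269  0.465 -0.063  1.036  0.    -0.036]
```

View pics/b1s.png

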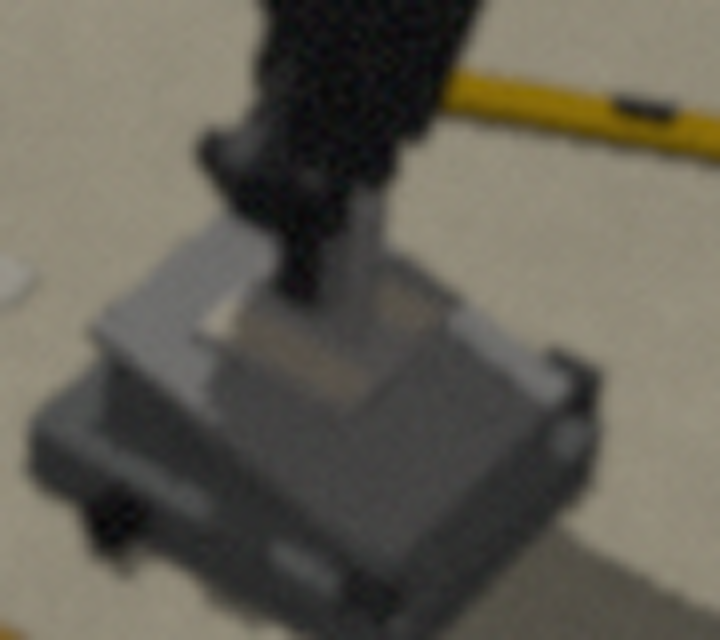

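Call:
drive_tool(
  moves=[
    {"x": 0.5,"y": 0,"z": -0.6,"spin": 0,"jaw": 0},
    {"x": 0.5,"y": 0,"z": -0.6,"spin": 0,"jaw": 0},
    {"x": 0.5,"y": 0,"z": -0.6,"spin": 0,"jaw": 0},
    {"x": 0.5,"y": 0,"z": -0.6,"spin": 0,"jaw": 0},
    {"x": 0,"y": 0,"z": 0,"spin": 0,"jaw": 0},
    {"x": 0,"y": 0,"z": 0,"spin": 0,"jaw": 0},
    {"x": 0,"y": 0,"z": 0,"spin": 0,"jaw": 0},
    {"x": 0,"y": 0,"z": 0,"spin": 0,"jaw": 0},
    {"x": 0,"y": 0,"z": 0,"spin": 0,"jaw": 0},
    {"x": 0,"y": 0,"z": 0,"spin": 0,"jaw": 0},
  ],
)

```text
time: 32.55
tool_pos: [543.4, -150.0, 92.1]
tool_rot: [[0.007, 0.231, 0.973], [-0.002, 0.973, -0.231], [-1.0, -0.0, 0.007]]
contact_force: [-0.8, 0.7, 10.6]
width: 11.6
```

The slide is now pivoting at a steady ~12 N. I'll continue.

Call:
drive_tool(
  moves=[
    {"x": 0.5,"y": 0,"z": -0.5,"spin": 0,"jaw": 0},
    {"x": 0.5,"y": 0,"z": -0.5,"spin": 0,"jaw": 0},
    {"x": 0.5,"y": 0,"z": -0.5,"spin": 0,"jaw": 0},
    {"x": 0.5,"y": 0,"z": -0.5,"spin": 0,"jaw": 0},
    {"x": 0.5,"y": 0,"z": -0.5,"spin": 0,"jaw": 0},
    {"x": 0.5,"y": 0,"z": -0.5,"spin": 0,"jaw": 0},
    {"x": 0,"y": 0,"z": 0,"spin": 0,"jaw": 0},
    {"x": 0,"y": 0,"z": 0,"spin": 0,"jaw": 0},
    {"x": 0,"y": 0,"z": 0,"spin": 0,"jaw": 0},
    {"x": 0,"y": 0,"z": 0,"spin": 0,"jaw": 0},
  ],
)

```text
time: 33.8
tool_pos: [540.4, -149.3, 88.7]
tool_rot: [[0.006, 0.231, 0.973], [-0.002, 0.973, -0.231], [-1.0, -0.0, 0.006]]
contact_force: [-0.2, 0.1, 8.0]
width: 11.6
```

```bash
python3 snap.py b2s side 320,120,410,200 8
```

```text
33.8 [ 540.359 -149.274   88.742] [-0.175  0.079  8.019] [-0.097 -0.235  0.012] 11.640736678751937 [-0.27   0.461 -0.086  1.017  0.    -0.036]
```

View pics/b2s.png

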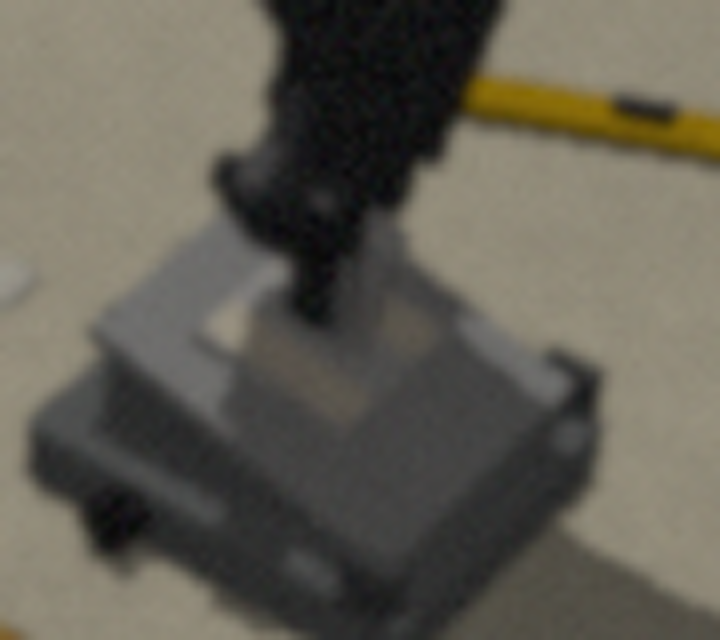

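Call:
drive_tool(
  moves=[
    {"x": 0.5,"y": 0,"z": -0.4,"spin": 0,"jaw": 0},
    {"x": 0.5,"y": 0,"z": -0.4,"spin": 0,"jaw": 0},
    {"x": 0.5,"y": 0,"z": -0.4,"spin": 0,"jaw": 0},
    {"x": 0.5,"y": 0,"z": -0.4,"spin": 0,"jaw": 0},
    {"x": 0,"y": 0,"z": 0,"spin": 0,"jaw": 0},
    {"x": 0,"y": 0,"z": 0,"spin": 0,"jaw": 0},
    {"x": 0,"y": 0,"z": 0,"spin": 0,"jaw": 0},
    {"x": 0,"y": 0,"z": 0,"spin": 0,"jaw": 0},
    {"x": 0,"y": 0,"z": 0,"spin": 0,"jaw": 0},
    {"x": 0,"y": 0,"z": 0,"spin": 0,"jaw": 0},
  ],
)

```text
time: 35.1
tool_pos: [538.7, -148.9, 86.6]
tool_rot: [[0.006, 0.231, 0.973], [-0.002, 0.973, -0.231], [-1.0, -0.0, 0.006]]
contact_force: [-0.6, 1.4, 8.1]
width: 11.7
```

```bash
python3 -c "
from workcell import bot;s=bot.get_state();print(s['contact_force'],s['wrist_torque'])"
```

```text
[-0.56684282  1.40931007  8.11628217] [-0.03064747 -0.20652456 -0.06551889]
```

Call:
drive_tool(
  moves=[
    {"x": 0.5,"y": 0,"z": -0.4,"spin": 0,"jaw": 0},
    {"x": 0.5,"y": 0,"z": -0.4,"spin": 0,"jaw": 0},
    {"x": 0.5,"y": 0,"z": -0.2,"spin": 0,"jaw": 0},
    {"x": 0,"y": 0,"z": 0,"spin": 0,"jaw": 0},
    {"x": 0,"y": 0,"z": 0,"spin": 0,"jaw": 0},
    {"x": 0,"y": 0,"z": 0,"spin": 0,"jaw": 0},
    {"x": 0,"y": 0,"z": 0,"spin": 0,"jaw": 0},
    {"x": 0,"y": 0,"z": 0,"spin": 0,"jaw": 0},
    {"x": 0,"y": 0,"z": 0,"spin": 0,"jaw": 0},
    {"x": 0,"y": 0,"z": 0,"spin": 0,"jaw": 0},
  ],
)

```text
time: 36.35
tool_pos: [538.2, -148.7, 85.9]
tool_rot: [[0.007, 0.231, 0.973], [-0.002, 0.973, -0.231], [-1.0, -0.0, 0.007]]
contact_force: [0.3, 0.9, 11.7]
width: 11.4
```

```bash
python3 snap.py b3s side 320,120,410,200 8
```

```text
36.35 [ 538.199 -148.693   85.881] [ 0.269  0.875 11.676] [-0.019 -0.097 -0.046] 11.425576633600695 [-0.27   0.46  -0.097  1.007  0.    -0.037]
```

View pics/b3s.png

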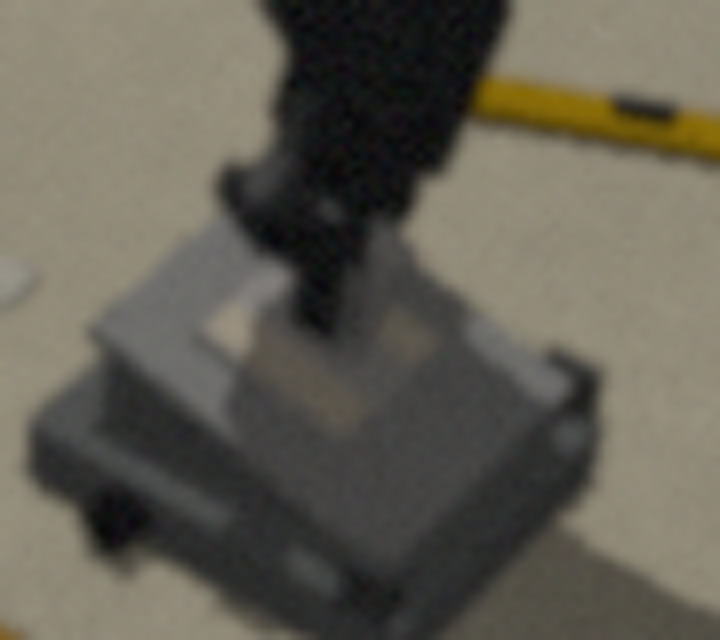

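The force is stiffening (8 to 11.7 N for under half the commanded motion), so the slide is seated on the plate. Next I'll overlay a predicted slide centred on the window to check its position.

```bash
cat > ov.py <<'E'
import sys,cv2
from fit import *
from workcell import imaging
v=np.array([545.15,-150.387,64.482,-.234,.289,.088,.158])
p=imaging.camera('side'); f=p['frame']
cv2.imwrite(f'pics/{sys.argv[1]}_raw.png',f)
ox,oy,s=335,135,12
im=cv2.convertScaleAbs(f[oy:oy+45,ox:ox+60],alpha=2.2,beta=-60)
z=cv2.resize(im,None,fx=s,fy=s,interpolation=cv2.INTER_CUBIC)
cv2.imwrite(f'pics/{sys.argv[1]}_p.png',z)
M=Rz(v[3])@Ry(-v[4])
for h,col in((0,(0,255,0)),(6,(255,255,0))):
    P=np.array([(30,30,h),(30,-30,h),(-30,-30,h),(-30,30,h)],float)@M.T+v[:3]
    q=(proj('side',P)-v[5:7]-[ox,oy]+.5)*s-.5
    cv2.polylines(z,[np.round(q).astype(int)],True,col,1)
cv2.imwrite(f'pics/{sys.argv[1]}.png',z)
E
python3 ov.py c1
```

```text
(no output)
```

View pics/c1.png

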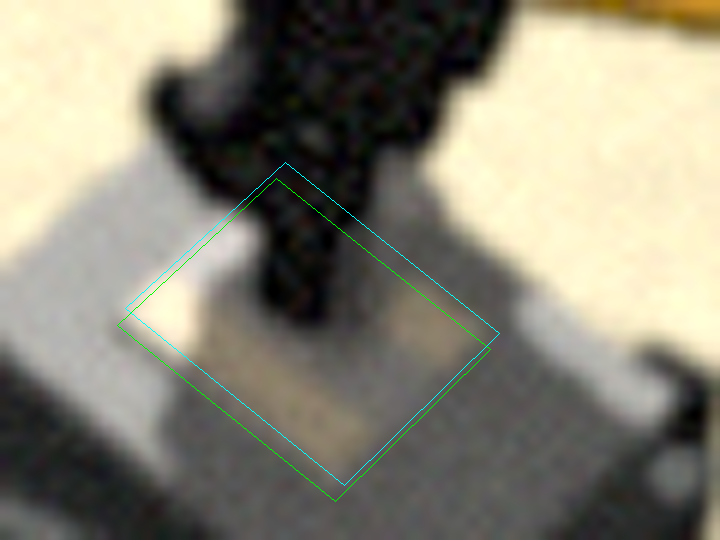

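View pics/c1_p.png

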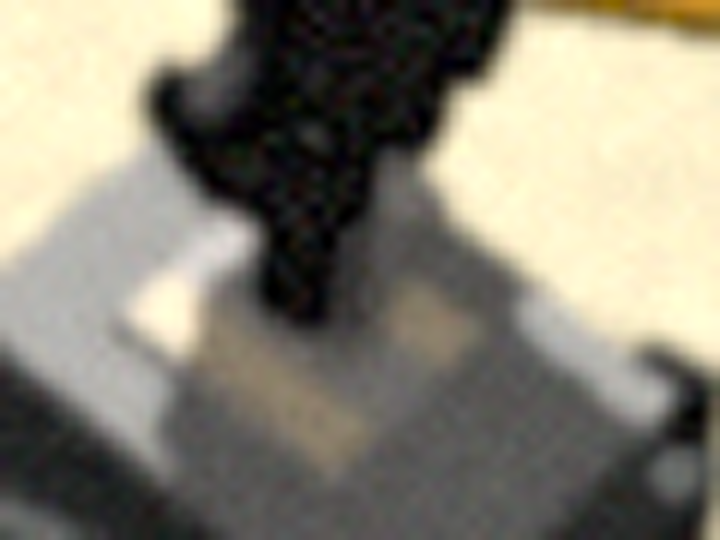

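The overlay puts the slide roughly 1.5–2 mm uphill of centre. I'll ease the load and slide it downhill.

Call:
drive_tool(
  moves=[
    {"x": -0.3,"y": 0,"z": 0,"spin": 0,"jaw": 0},
    {"x": -0.2,"y": 0,"z": -0.3,"spin": 0,"jaw": 0},
    {"x": 0,"y": 0,"z": -0.3,"spin": 0,"jaw": 0},
    {"x": 0.1,"y": 0,"z": -0.3,"spin": 0,"jaw": 0},
    {"x": 0.1,"y": 0,"z": -0.3,"spin": 0,"jaw": 0},
    {"x": 0,"y": 0,"z": 0,"spin": 0,"jaw": 0},
    {"x": 0,"y": 0,"z": 0,"spin": 0,"jaw": 0},
    {"x": 0,"y": 0,"z": 0,"spin": 0,"jaw": 0},
    {"x": 0,"y": 0,"z": 0,"spin": 0,"jaw": 0},
    {"x": 0,"y": 0,"z": 0,"spin": 0,"jaw": 0},
  ],
)

```text
time: 37.7
tool_pos: [537.6, -148.7, 85.8]
tool_rot: [[0.008, 0.231, 0.973], [-0.002, 0.973, -0.231], [-1.0, -0.0, 0.008]]
contact_force: [1.2, 0.2, 7.2]
width: 11.2
```

```bash
python3 -c "
from workcell import bot;s=bot.get_state();print(s['tool_pos'],s['contact_force'],s['wrist_torque'])"
```

```text
[ 537.58709283 -148.7237803    85.75786065] [1.15688348 0.23447765 7.18723663] [-0.24227671 -0.55574134  0.01848941]
```

Call:
drive_tool(
  moves=[
    {"x": 0.1,"y": 0,"z": -0.4,"spin": 0,"jaw": 0},
    {"x": 0.1,"y": 0,"z": -0.4,"spin": 0,"jaw": 0},
    {"x": 0.1,"y": 0,"z": -0.4,"spin": 0,"jaw": 0},
    {"x": 0.1,"y": 0,"z": -0.4,"spin": 0,"jaw": 0},
    {"x": 0,"y": 0,"z": 0,"spin": 0,"jaw": 0},
    {"x": 0,"y": 0,"z": 0,"spin": 0,"jaw": 0},
    {"x": 0,"y": 0,"z": 0,"spin": 0,"jaw": 0},
    {"x": 0,"y": 0,"z": 0,"spin": 0,"jaw": 0},
    {"x": 0,"y": 0,"z": 0,"spin": 0,"jaw": 0},
    {"x": 0,"y": 0,"z": 0,"spin": 0,"jaw": 0},
  ],
)

```text
time: 38.95
tool_pos: [536.0, -148.5, 85.3]
tool_rot: [[0.008, 0.231, 0.973], [-0.003, 0.973, -0.231], [-1.0, -0.001, 0.008]]
contact_force: [0.7, -1.3, 6.6]
width: 11.8
```

```bash
python3 -c "
from workcell import bot;s=bot.get_state();print(s['tool_pos'],s['contact_force'],s['wrist_torque'])"; python3 ov.py c2
```

```text
[ 535.99313735 -148.5461371    85.30683834] [ 0.74423778 -1.25078844  6.57072639] [-0.38784096 -0.5467655   0.08627047]
```

View pics/c2.png

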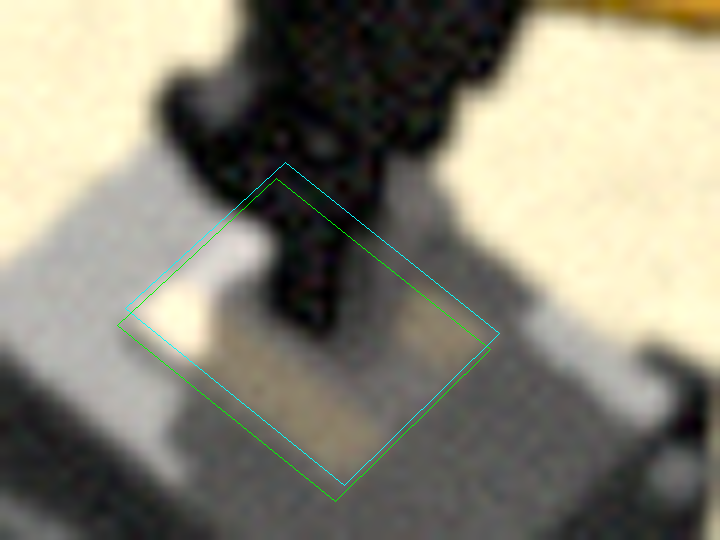

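Position looks good: the computed underside centre is (545.2, -150.7), and the window is at (545.2, -150.4). The wrist moment, though, puts the pressure centre near the uphill edge at this light load, because the pads' residual twist acts against it. I'll press slightly more to seat it fully.

Call:
drive_tool(
  moves=[
    {"x": 0.3,"y": 0.1,"z": 0,"spin": 0,"jaw": 0},
    {"x": 0.3,"y": 0.1,"z": -0.2,"spin": 0,"jaw": 0},
    {"x": 0.3,"y": 0,"z": -0.2,"spin": 0,"jaw": 0},
    {"x": 0.3,"y": 0,"z": 0,"spin": 0,"jaw": 0},
    {"x": 0,"y": 0,"z": 0,"spin": 0,"jaw": 0},
    {"x": 0,"y": 0,"z": 0,"spin": 0,"jaw": 0},
    {"x": 0,"y": 0,"z": 0,"spin": 0,"jaw": 0},
    {"x": 0,"y": 0,"z": 0,"spin": 0,"jaw": 0},
    {"x": 0,"y": 0,"z": 0,"spin": 0,"jaw": 0},
    {"x": 0,"y": 0,"z": 0,"spin": 0,"jaw": 0},
  ],
)

```text
time: 40.25
tool_pos: [536.0, -148.5, 85.3]
tool_rot: [[0.009, 0.231, 0.973], [-0.004, 0.973, -0.231], [-1.0, -0.001, 0.01]]
contact_force: [-0.3, -0.5, 13.4]
width: 11.7
```

```bash
cat > cop.py <<'E'
from workcell import bot,imaging
import numpy as np
np.set_printoptions(precision=3,suppress=True)
A=[]
for i in range(6):
    imaging.camera('top'); s=bot.get_state(); A.append(np.r_[s['contact_force'],s['wrist_torque'],s['tool_pos']])
A=np.array(A);m=A.mean(0); print(s['time'],m,A.std(0)[:6],s['width'])
F=m[:3]-[0,-.1,-1.8];T=m[3:6]; ux=np.array([.973,-.231,0]);uy=np.array([.231,.973,0])
fx,fy,fz=F@ux,F@uy,F[2];My=T@uy;Mx=T@ux
t=np.radians(15.5)
print('N',fz*np.cos(t)-fx*np.sin(t),'f up',fx*np.cos(t)+fz*np.sin(t),'COP uphill from tool axis',(-.235*fx-My)/fz*1000,'lateral',(Mx-.235*fy)/fz*1000,'(centre is at ~+10 uphill of the tool axis)')
E
python3 cop.py
```

```text
40.55 [   0.437   -0.423   12.92    -0.358   -0.157    0.005  536.04  -148.548
   85.27 ] [0.469 0.38  0.627 0.022 0.015 0.029] 11.445440204649216
N 14.05065541351593 f up 4.415315318717755 COP uphill from tool axis 8.004407004698036 lateral -17.7660545436848 (centre is at ~+10 uphill of the tool axis)
```

The tool no longer descends when commanded further, so the slide is flush, and the pressure is centred along the slope. There's a sideways pressure bias of about −18 mm, which suggests a small yaw mismatch. I'll try a slight spin and ease the push.

Call:
drive_tool(
  moves=[
    {"x": 0,"y": 0,"z": 0,"spin": 0.3,"jaw": 0},
    {"x": 0,"y": 0,"z": 0,"spin": 0.3,"jaw": 0},
    {"x": -0.1,"y": 0,"z": 0,"spin": 0,"jaw": 0},
    {"x": -0.1,"y": 0,"z": 0,"spin": 0,"jaw": 0},
    {"x": -0.1,"y": 0,"z": 0,"spin": 0,"jaw": 0},
    {"x": 0,"y": 0,"z": 0,"spin": 0,"jaw": 0},
    {"x": 0,"y": 0,"z": 0,"spin": 0,"jaw": 0},
    {"x": 0,"y": 0,"z": 0,"spin": 0,"jaw": 0},
    {"x": 0,"y": 0,"z": 0,"spin": 0,"jaw": 0},
    {"x": 0,"y": 0,"z": 0,"spin": 0,"jaw": 0},
  ],
)

```text
time: 41.8
tool_pos: [535.9, -148.5, 85.2]
tool_rot: [[0.009, 0.241, 0.97], [-0.003, 0.97, -0.241], [-1.0, -0.001, 0.009]]
contact_force: [0.7, -0.7, 11.4]
width: 11.4
```

```bash
python3 cop.py; python3 ov.py c3; python3 snap.py c3w side 230,90,430,330 3
```

```text
42.1 [   0.358   -1.105   11.228   -0.301   -0.29     0.088  535.932 -148.504
   85.238] [0.326 0.343 0.296 0.028 0.035 0.012] 11.776991752107467
N 12.399302117955571 f up 4.040507707665529 COP uphill from tool axis 16.50629420414043 lateral -1.1869748097620034 (centre is at ~+10 uphill of the tool axis)
42.15 [ 535.944 -148.495   85.253] [ 0.478 -1.543 11.095] [-0.284 -0.31   0.124] 11.723321587727295 [-0.27   0.455 -0.106  1.    -0.001 -0.026]
```

View pics/c3.png

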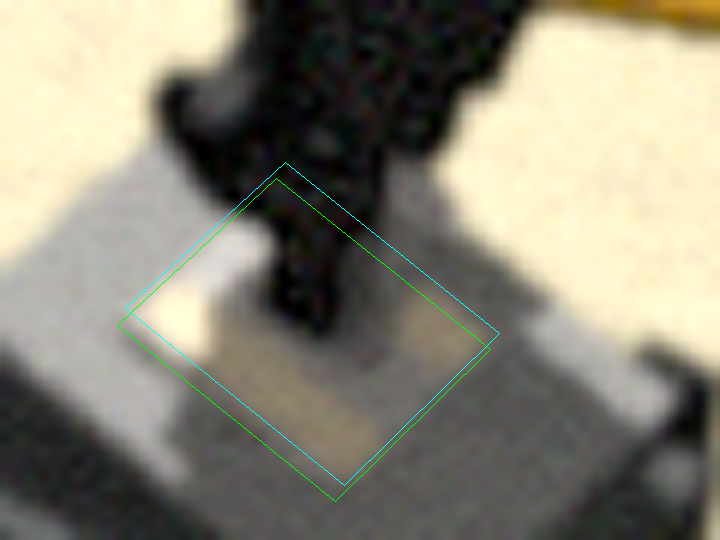

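View pics/c3w.png

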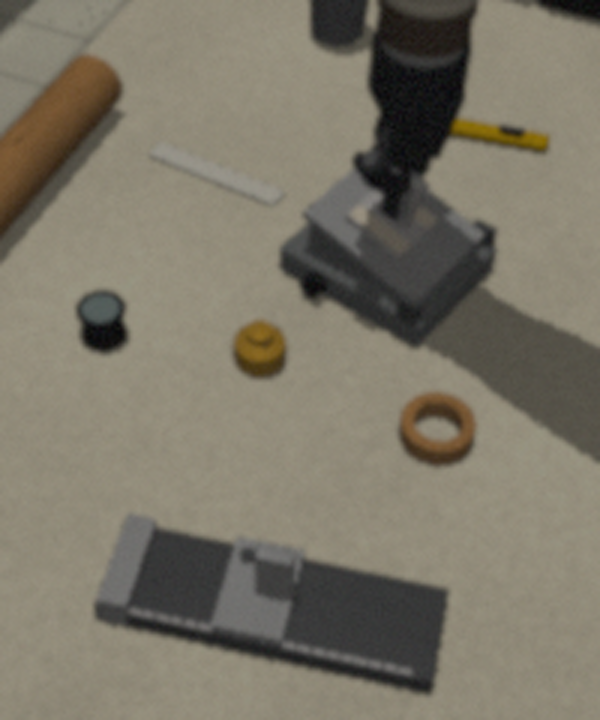

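The pressure is centred (about +6 mm uphill, −1 mm sideways), with a steady push of about 12 N. The overlay agrees with a centred slide to about 1 mm, and the other things are undisturbed. I'm handing in.

```bash
python3 -c "
from workcell import bot;print(bot.hand_in())"
```

```text
the job is handed in; nothing more can be done
None
```

I slid the jaw shut until it stalled on the slide at about 9 N, and pictures showed the slide square with no gap at either jaw. I then lifted the slide by its fin and let it pivot in a 20 N grip against the plate, because the moves cannot tilt the tool. I handed in at about 42 s of the 64 s allowed, still gripping and pressing.

**Last checks**
- **Position:** the slide's centre works out within about 1 mm of the window, and the camera overlay agrees to about 1 mm.
- **Flatness:** the tool went no lower when I commanded 1.2 mm more. The pressure centre is about 6 mm uphill and 1 mm sideways of the slide's centre, well inside the 60 mm plate.
- **Push and grip:** the push was steady at about 12 N, and the fingers read 11.4–11.8 mm on the 12 mm fin.
- **Bystanders:** the tape, weight, loupe, cutter and folder look unmoved in the last side picture. That picture did not show the scissors; I never worked near them.

**What disagreed**
- **Plate height:** first contact came about 3 mm lower than the camera fit predicted.
- **Plate tilt:** the two camera fits gave 14.4° and 16.5°. I relied on the forces to seat the slide.
- **Pressure before the final seating:** it was off-centre, near the uphill edge and then about 18 mm sideways. Pressing slightly more and a 0.6° spin corrected it.

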